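# Pack the used instruments into the steriliser box

## Robot

A 6-joint arm with a two-finger parallel gripper is mounted at the origin on the work surface. World frame = base frame: x ahead of the robot, y to its left, z up, the work surface at z = 0. Lengths are in mm, angles in degrees, forces in N, time in s.
With the tool pointing down it reaches from about 300 to 850 mm from the base axis. Payload 4.2 kg.
Tool frame: the origin (TCP) lies midway between the tips of the shut fingers; the grasp point (between the pads) lies 19 mm behind it; z points along the fingers, x is the direction in which the jaws open and shut, and the axes are right-handed (so a half turn about z gives the same grasp; the last joint's range is limited). The gripper opens to 91 mm and grips with 3 to 60 N. Pads are 32 mm wide; open, the fingers measure 118 mm over their backs; the gripper's body (76 mm by 178 mm) begins 60 mm behind the grasp point.
Start: joints at [74.313, 18.312, 89.639, -0, 72.044, -1.146], TCP at [144.375, 556.596, 213.976] pointing down, gripper open.
Joint ranges: [-177.97, 177.97], [-48.28, 115.42], [12.27, 149.76], [-77.06, 257.06], [2.81, 150.46], [-146.56, 146.56]. Speed limits (degrees/s): [147.25, 147.25, 180, 180, 180, 180].

## Interface

Orientations are given as [roll, pitch, yaw] about the fixed x, y, z axes, in that order (R = Rz(yaw) Ry(pitch) Rx(roll)).
In Python, from workcell import env gives the robot as it stands. The module is installed in compiled form; this text tells all that it offers.
- The arm moves only by the tool drive_tool, never from a script. Its argument "series" is a list of rows, each a list of 3 entries, a list of its own where there are three numbers: the closure, from 0 (fully open) to 1 (shut), then the shift along the tool's x, y, z in mm, then the turn, a rotation vector about the tool's x, y, z in rad. In form: [[gripper, [dx, dy, dz], [rx, ry, rz]], ...]. A call has exactly 5 rows; each row is the pose to reach, as a shift and turn from the pose commanded when the call began, along the tool's axes at that moment; what a row does not reach only later rows make up. A row lasts 1/10 s, in which the tool goes at most 50 mm and 8.59 degrees, less where a joint would pass 70% of its speed; a pose out of reach is approached as far as the arm can. A call with a gripper value outside its range is refused whole. The fingers move at their own pace and stop on an object; "squeeze" is the grip in N (left out, the last holds). Time passes only in rows, so rows that repeat a pose let the fingers close, or fill a call up. It gives the time, the measured TCP pose, the force and the opening at its end, in the units of the state.
- env.state(): the state, without advancing time (a new reading comes with each control period).
- env.grab_frame(name): name is "scene" or "top" or "wrist"; returns a dict with "image" (384x512x3 uint8, red, green, blue), "K" (3x3 intrinsics, pixels), "origin" and "orientation" of the camera in the world. Camera axes: x right, y down, z forward; pixel columns grow to the right and rows downward; lengths in mm; the calibration is good to about 2 mm. A picture is of the moment at which its call begins. There is no depth.
- env.job_done(): hands the job in, once; it reports no verdict.
The state is a dict: "time_s": time; "qpos": joint angles; "qvel": joint speeds; "effort": joint torques, N m; "ee_pos": TCP position; "ee_rot": TCP orientation; "force": force on the tool from outside, world axes, zero at the start; "torque": the same for the moment, N m; "gripper_width": finger opening in mm.
Only numpy, scipy, OpenCV 4.12 (cv2) and the standard library are available. Lean on these libraries where they do the work, as an engineer would, in place of code of your own. Each camera call takes 0.05 s, during which the arm holds its last target.

## Task

Lever the aluminium instrument box's lid up with the blade of the spatula (not with the fingers), open it wide, and put all the steel instruments that lie on the bench (three to five of forceps, scissors, knife handle, small cup and mould) into the box. Then close the lid fully without letting it slam, leave the spatula lying on its rubber mat, and do not disturb the tube rack, sharps bin, dishes and slide box.

Things in the scene. Friction and masses are not known exactly. Their poses are not given: they have to be found in the camera images.
- box: Open aluminium instrument box, fixed, 250 x 150 x 60 mm high (x, y, z), walls and floor 4 mm, inside 242 x 142 mm. Origin: centre of its underside; x along its length, y towards its hinged long side (the left seen from the robot), z up. On the -y side and both ends a rolled rim, 10 mm wide, runs round the outside at 44 to 50 mm height.
- lid (a joint): Angle of the box's lid: 0 shut, grows as it opens to a stop at 1.8 rad. The stiff hinge (0.17 N m) holds the lid at any angle; about 2 N up at the lip raises it. The lid is a flat plate 254 x 164 mm, 4 mm thick, 0.15 kg, without a handle; shut, its underside is 60 mm above the bench and it overhangs the box's -y wall by 10 mm.
- hinge (a point): Middle of the lid's hinge line, on the hinge axis (fixed to the box, axes as the box's): 79 mm to +y of the box's origin and 60 mm up.
- lip (a point): Middle of the lid's free edge, on its underside, 164 mm from the hinge line; moves with the lid. Axes as the box's when shut; its z is the lid's outward normal. With the lid shut, a gap 10 mm high and 10 mm deep for the blade runs along this side between the lip (60 mm up) and the rim below it (top at 50 mm).
- mat: Pale grey rubber mat 230 x 110 x 3 mm (x, y, z) fixed flat on the bench, the spatula's place. Origin: centre of its footprint, underside; z up.
- spatula: Stiff lab spatula, 0.07 kg. Black handle 100 mm long (x -50 to +50 mm), 16 mm wide, 18 mm high; steel blade 22 mm wide, 3 mm thick, from the handle to its square tip at x = +120 mm, at mid-height of the handle (7.5 to 10.5 mm above its underside). Origin: under the middle of the handle, on its underside; x towards the blade's tip, z up.
- forceps: Stiff steel forceps, tips shut (they do not flex), 150 mm long in x, 16 mm wide, 10 mm high, 0.05 kg. May be absent. Origin: centre of its footprint, underside; z up.
- scissors: Closed steel scissors, about 170 mm long, 10 mm high, 0.08 kg: two finger rings at -x (to x = -83 mm, 70 mm over both), a plain hub 20 mm wide from x = -30 to +20 mm, blades 11 mm wide to x = +87 mm. Origin: underside, at the pivot in the hub, where they balance to within 15 mm; z up. May be absent.
- knife_handle: Ribbed steel knife handle without a blade, 157 mm long (x -78 to +79 mm), grip part 18 mm wide and 12 mm high from x = -78 to +37 mm, narrow flat nose beyond, 0.09 kg. Origin: underside, mid-length; it balances 10 mm to -x of that. May be absent.
- cup: Round open steel cup, standing, 54 mm across the rim, 43 mm at the foot, 32 mm high, wall 3 mm, 0.06 kg. Origin: centre of its underside; z up. May be absent.
- mould: Shallow open steel embedding mould, 66 x 42 x 18 mm (x, y, z), wall 4 mm, 0.06 kg. Origin: centre of its footprint, underside; z up. May be absent.
- tube_rack: Bystander: white and blue tube rack, 75 x 215 x 58 mm, loose. Origin: centre of its footprint, underside; z up.
- sharps_bin: Bystander: yellow sharps bin with red top, 134 mm across, 148 mm high, loose. Origin: centre of its footprint, underside; z up.
- dishes: Bystander: stack of clear culture dishes, 90 mm across, 45 mm high, loose. Origin: centre of its footprint, underside; z up.
- slide_box: Bystander: grey slide box, 95 x 175 x 34 mm, loose. Origin: centre of its footprint, underside; z up.
Mind the look-alikes: they are no part of the job. What is shaped like the knife_handle but red is not meant.

How it is judged:
By the outcome, as a careful person would: the job done as asked, in the order asked, and still so for the second after the job is handed in, with the robot touching nothing.
Of forceps, scissors, knife_handle, cup, mould only 3 to 5 are there at a start; the rules pass over those that are not, and their reading is None.
At some moment in a run one of forceps, scissors, knife_handle, cup, mould may be knocked a few centimetres aside while the robot is not near it.
Once in a run the grip may slacken for a moment while it holds something.
It also fails if it takes over 208 s, if anything falls off the work surface, if the arm or the gripper's body presses on something with over 40 N, if the wrist force passes 120 N, or if a joint passes its speed limit or range.

## Working session

There is one attempt and no reset: what is moved stays moved. The work goes in short steps, Python scripts to look and compute and a tool call to move; the robot and the scene stay as the last step left them, time stands still between calls to the robot, and variables do not carry over. Pictures are saved under pics/ and viewed, and the job is handed in when it is done.

Besides the shell and the picture viewer there is one more tool, called after "Call:" as name(argument=value, ...) on one line, values as JSON. drive_tool: Moves the arm, as the interface text tells. Its arguments: {"type":"object","properties":{"series":{"type":"array","items":{"type":"array"}},"squeeze":{"type":"number"}},"required":["series"]}

```bash
mkdir -p pics; ls
cat > h.py <<'E'
import numpy as np, cv2
from scipy.spatial.transform import Rotation as R
from workcell import env
def grab(n,fn=None):
    f=env.grab_frame(n)
    if fn: cv2.imwrite('pics/'+fn,cv2.cvtColor(f['image'],cv2.COLOR_RGB2BGR))
    return f
E
python3 - <<'E'
from h import *
print(env.state())
for n in('scene','top','wrist'):
    f=grab(n,n+'0.png'); print(n,f['K'],f['origin'],f['orientation'])
E
```

```text
pics
{'time_s': 0.0, 'qpos': array([ 7.43121043e+01,  1.83517868e+01,  8.97080608e+01, -3.03633311e-03,
        7.20434171e+01, -1.14667831e+00]), 'qvel': array([ 0.01779425,  0.04910744,  0.03045693,  0.07099879, -0.02042689,
       -0.00349821]), 'effort': array([-7.67566780e-04, -4.12472105e+01, -2.31967038e+01,  7.27739744e-02,
        4.56952164e-02, -1.39362182e-04]), 'ee_pos': array([144.25183748, 556.07621572, 213.10761241]), 'ee_rot': array([1.79999180e+02, 1.03301781e-01, 7.54597205e+01]), 'force': array([ 0.48083245,  1.12520512, -0.33918466]), 'torque': array([-0.0065977 ,  0.0047443 , -0.02303809]), 'gripper_width': 91.06410194919088}
scene [[395.06537717   0.         258.18079162]
 [  0.         395.06537717 189.92801496]
 [  0.           0.           1.        ]] [1162.39804273 -287.42584951 1112.78581044] [-147.32514307   -0.59198255   64.80304099]
top [[479.84677059   0.         256.87501237]
 [  0.         479.84677059 196.03002745]
 [  0.           0.           1.        ]] [ 226.35957145    6.22191146 1612.73193452] [-168.11093518    0.39204843  -93.94775524]
wrist [[266.62520692   0.         252.89602006]
 [  0.         266.62520692 188.89255257]
 [  0.           0.           1.        ]] [ 77.08754462 573.63062452 382.55411222] [165.96124316   0.17329259  75.47049042]
```

View pics/scene0.png

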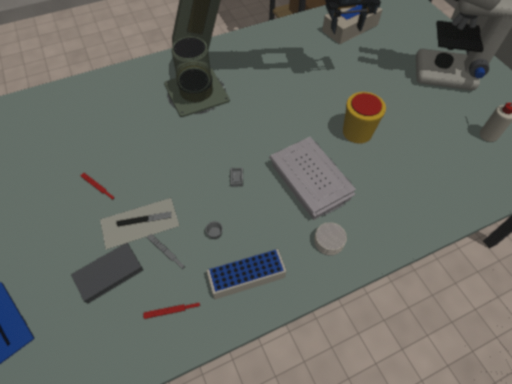

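View pics/top0.png

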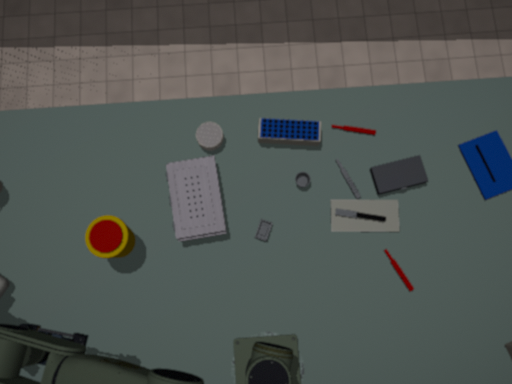

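View pics/wrist0.png

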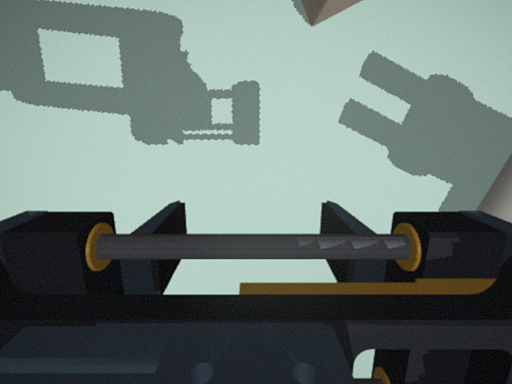

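```bash
cat >> h.py <<'E'
def ray(f,u,v):
    d=np.linalg.inv(f['K'])@np.array([u,v,1.0]); Rm=R.from_euler('xyz',f['orientation'],degrees=True).as_matrix()
    return np.array(f['origin']),Rm@d
def onplane(f,u,v,z):
    o,d=ray(f,u,v); return o+d*(z-o[2])/d[2]
def proj(f,p):
    Rm=R.from_euler('xyz',f['orientation'],degrees=True).as_matrix()
    c=f['K']@(Rm.T@(np.array(p)-f['origin'])); return c[:2]/c[2]
def crop(f,u0,v0,u1,v1,k,fn):
    im=cv2.cvtColor(f['image'],cv2.COLOR_RGB2BGR)[v0:v1,u0:u1]
    cv2.imwrite('pics/'+fn,cv2.resize(im,None,fx=k,fy=k,interpolation=cv2.INTER_CUBIC))
E
python3 - <<'E'
from h import *
t=grab('top');s=grab('scene')
print(onplane(t,268,370,0))
crop(t,160,110,290,250,5,'t_a.png')
crop(t,280,110,440,300,4,'t_b.png') if 0 else crop(t,280,140,410,250,6,'t_b.png')
crop(s,90,130,260,290,3,'s_b.png')
import pickle;pickle.dump((t,s),open('f0.pkl','wb'))
E
```

```text
[-2.53536642 -2.50132649  0.        ]
```

View pics/t_a.png

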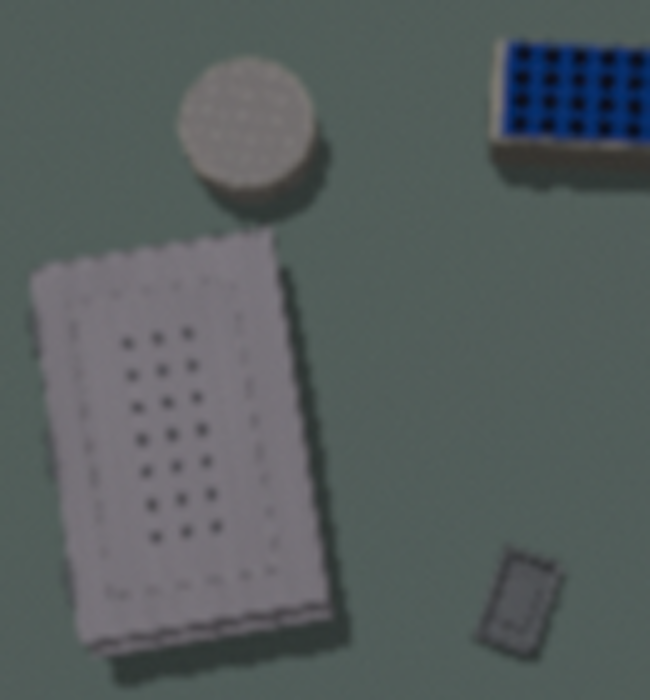

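View pics/t_b.png

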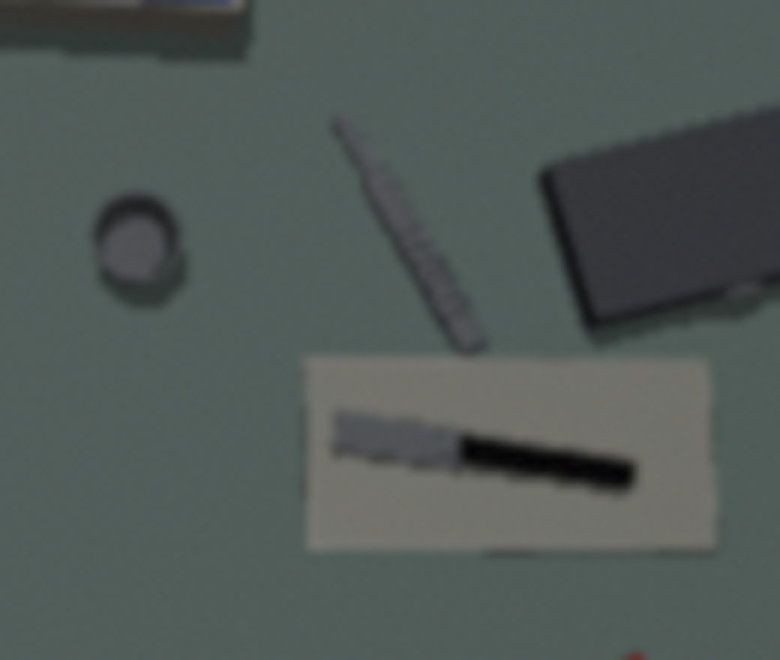

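View pics/s_b.png

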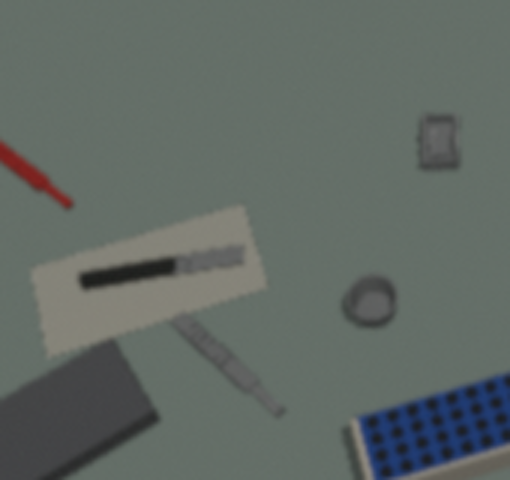

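Run:
```python
from h import *
import pickle
t,s=pickle.load(open('f0.pkl','rb'))
def P(pts,u0,v0,k,z): return np.array([onplane(t,u0+(x+.5)/k-.5,v0+(y+.5)/k-.5,z) for x,y in pts])
c=P([(30,272),(272,232),(332,608),(82,645)],160,110,5,64); print(c.round(0)); 
print(np.linalg.norm(np.roll(c,-1,0)-c,axis=1), c.mean(0))
print('mat');m=P([(305,357),(708,360),(715,550),(307,550)],280,140,6,3);print(m.round(0),np.linalg.norm(np.roll(m,-1,0)-m,axis=1),m.mean(0))
def mask(f,fn,u0,v0,u1,v1):
    hsv=cv2.cvtColor(f['image'],cv2.COLOR_RGB2HSV); m=fn(hsv,f['image'].astype(int)).astype(np.uint8); z=np.zeros_like(m); z[v0:v1,u0:u1]=m[v0:v1,u0:u1]; return z
# spatula: 
sp=P([(335,412),(335,455),(463,438),(463,462),(632,462),(628,490)],280,140,6,12);print('spat',sp.round(0))
kn=P([(337,118),(470,345)],280,140,6,12);print('knife',kn.round(0),np.linalg.norm(kn[0]-kn[1]))
im=t['image'].astype(int)
for q in ((300,230),(320,250)): pass
cu=P([(137,235)],280,140,6,32);print('cup',cu)
mo=P([(508,547),(564,565),(538,660),(476,640)],160,110,5,18);print('mould',mo.round(0),mo.mean(0),np.linalg.norm(np.roll(mo,-1,0)-mo,axis=1))
print(im[230,330],im[220,350],im[215,345],im[215,375],im[180,350],im[160,330])
```

```text
[[683. 292.  64.]
 [700. 129.  64.]
 [443. 102.  64.]
 [430. 266.  64.]]
[164.05855752 258.01735479 163.60720093 254.49736455] [563.97783608 197.10958548  64.        ]
mat
[[ 537. -256.    3.]
 [ 519. -485.    3.]
 [ 411. -475.    3.]
 [ 427. -246.    3.]] [229.15372013 108.89110469 228.8731571  110.73572408] [ 473.30772356 -365.48897355    3.        ]
spat [[ 502. -269.   12.]
 [ 478. -266.   12.]
 [ 483. -339.   12.]
 [ 469. -337.   12.]
 [ 462. -432.   12.]
 [ 447. -428.   12.]]
knife [[ 674. -287.   12.]
 [ 536. -349.   12.]] 151.42895751440705
cup [[ 607.9899096  -164.02907469   32.        ]]
mould [[482. -15.  18.]
 [467. -52.  18.]
 [405. -30.  18.]
 [421.  11.  18.]] [443.98951947 -21.44128568  18.        ] [39.52009441 66.29577237 43.41677917 66.31583224]
[87 97 93] [115 115 108] [74 76 78] [52 51 49] [72 75 77] [81 93 89]
```

```bash
cat >> h.py <<'E'
def plan(x,y,z,yaw,cl,step=48):
    """rows per call towards target, tool straight down"""
    st=env.state(); p=np.array(st['ee_pos']); Rm=R.from_euler('xyz',st['ee_rot'],degrees=True)
    T=R.from_euler('xyz',[180,0,yaw],degrees=True)
    d=Rm.inv().apply(np.array([x,y,z])-p); w=(Rm.inv()*T).as_rotvec()
    n=max(1,np.ceil(np.linalg.norm(d)/step),np.ceil(np.degrees(np.linalg.norm(w))/8.4)); 
    print('t',round(st['time_s'],2),'tcp',p.round(1),'rot',np.round(st['ee_rot'],1),'w',round(st['gripper_width'],1),'F',np.round(st['force'],1))
    print('shift',d.round(1),'turn',w.round(3),'rows',n)
    for i in range(1,int(min(n,5))+1): print([cl,list(np.round(d*i/n,0).astype(int)),list(np.round(w*i/n,2))])
B0=np.array([563.7,200,0]);BY=6.0
def box(x,y,z):
    return B0+R.from_euler('z',BY,degrees=True).apply([x,y,z])
E
python3 - <<'E'
from h import *
import pickle
t,s=pickle.load(open('f0.pkl','rb'))
print('dishes',onplane(t,209,133,45),'bin',onplane(t,107,235,148),'slide',onplane(t,399,175,34),'rack',onplane(t,290,129,58))
print('lip',box(0,-85,60),'hinge',box(0,79,60))
plan(480,160,300,40,0)
E
```

```text
dishes [788.75748916 143.07042843  45.        ] bin [444.96320572 462.95197167 148.        ] slide [ 597.47670692 -491.02471268   34.        ] rack [ 778.72299145 -134.4540909    58.        ]
lip [572.58491938 115.46563889  60.        ] hinge [555.4422514  278.56722973  60.        ]
t 0.25 tcp [144.3 556.4 213.6] rot [180.    0.   75.5] w 91.2 F [-0.   0.2 -0.4]
shift [-299.5  424.4  -86.2] turn [0.    0.001 0.619] rows 11.0
[0, [np.int64(-27), np.int64(39), np.int64(-8)], [np.float64(0.0), np.float64(0.0), np.float64(0.06)]]
[0, [np.int64(-54), np.int64(77), np.int64(-16)], [np.float64(0.0), np.float64(0.0), np.float64(0.11)]]
[0, [np.int64(-82), np.int64(116), np.int64(-24)], [np.float64(0.0), np.float64(0.0), np.float64(0.17)]]
[0, [np.int64(-109), np.int64(154), np.int64(-31)], [np.float64(0.0), np.float64(0.0), np.float64(0.23)]]
[0, [np.int64(-136), np.int64(193), np.int64(-39)], [np.float64(0.0), np.float64(0.0), np.float64(0.28)]]
```

Call:
drive_tool(series=[[0,[-27,38,-20],[0,0,0.06]],[0,[-54,76,-40],[0,0,0.12]],[0,[-82,116,-60],[0,0,0.18]],[0,[-109,154,-75],[0,0,0.24]],[0,[-136,193,-86],[0,0,0.3]]])

```text
time_s: 0.75
ee_pos: [296.8, 376.6, 300.7]
ee_rot: [180.0, -0.1, 58.2]
force: [1.4, 0.3, 0.1]
gripper_width: 90.9
```

Run:
```python
from h import *
plan(500,-100,300,20,0)
```

```text
t 0.75 tcp [296.8 376.6 300.7] rot [ 1.80e+02 -1.00e-01  5.82e+01] w 90.9 F [1.4 0.3 0.1]
shift [-2.977e+02  4.240e+02  3.000e-01] turn [-0.    -0.002  0.666] rows 11.0
[0, [np.int64(-27), np.int64(39), np.int64(0)], [np.float64(-0.0), np.float64(-0.0), np.float64(0.06)]]
[0, [np.int64(-54), np.int64(77), np.int64(0)], [np.float64(-0.0), np.float64(-0.0), np.float64(0.12)]]
[0, [np.int64(-81), np.int64(116), np.int64(0)], [np.float64(-0.0), np.float64(-0.0), np.float64(0.18)]]
[0, [np.int64(-108), np.int64(154), np.int64(0)], [np.float64(-0.0), np.float64(-0.0), np.float64(0.24)]]
[0, [np.int64(-135), np.int64(193), np.int64(0)], [np.float64(-0.0), np.float64(-0.0), np.float64(0.3)]]
```

Call:
drive_tool(series=[[0,[-27,38,0],[0,0,0.06]],[0,[-54,77,0],[0,0,0.12]],[0,[-81,116,0],[0,0,0.18]],[0,[-108,154,0],[0,0,0.24]],[0,[-135,193,0],[0,0,0.3]]])

```text
time_s: 1.25
ee_pos: [389.2, 159.7, 299.7]
ee_rot: [180.0, -0.0, 41.0]
force: [0.5, -0.1, 0.2]
gripper_width: 90.9
```

Run:
```python
from h import *
plan(468,-364,200,-12,0)
```

```text
t 1.25 tcp [389.2 159.7 299.7] rot [180.  -0.  41.] w 90.9 F [ 0.5 -0.1  0.2]
shift [-283.9  447.1   99.5] turn [-0.    -0.001  0.924] rows 12.0
[0, [np.int64(-24), np.int64(37), np.int64(8)], [np.float64(-0.0), np.float64(-0.0), np.float64(0.08)]]
[0, [np.int64(-47), np.int64(75), np.int64(17)], [np.float64(-0.0), np.float64(-0.0), np.float64(0.15)]]
[0, [np.int64(-71), np.int64(112), np.int64(25)], [np.float64(-0.0), np.float64(-0.0), np.float64(0.23)]]
[0, [np.int64(-95), np.int64(149), np.int64(33)], [np.float64(-0.0), np.float64(-0.0), np.float64(0.31)]]
[0, [np.int64(-118), np.int64(186), np.int64(41)], [np.float64(-0.0), np.float64(-0.0), np.float64(0.39)]]
```

Call:
drive_tool(series=[[0,[-24,37,5],[0,0,0.08]],[0,[-47,75,10],[0,0,0.15]],[0,[-71,112,15],[0,0,0.23]],[0,[-95,149,20],[0,0,0.31]],[0,[-118,186,25],[0,0,0.39]]])

```text
time_s: 1.75
ee_pos: [422.1, -58.0, 274.5]
ee_rot: [180.0, -0.0, 18.5]
force: [1.3, -0.8, 1.0]
gripper_width: 91.3
```

Run:
```python
from h import *
plan(468,-364,200,-12,0)
```

```text
t 1.75 tcp [422.1 -58.  274.5] rot [180.   -0.   18.5] w 91.3 F [ 1.3 -0.8  1. ]
shift [-53.8 304.7  74.5] turn [-0.    -0.001  0.533] rows 7.0
[0, [np.int64(-8), np.int64(44), np.int64(11)], [np.float64(-0.0), np.float64(-0.0), np.float64(0.08)]]
[0, [np.int64(-15), np.int64(87), np.int64(21)], [np.float64(-0.0), np.float64(-0.0), np.float64(0.15)]]
[0, [np.int64(-23), np.int64(131), np.int64(32)], [np.float64(-0.0), np.float64(-0.0), np.float64(0.23)]]
[0, [np.int64(-31), np.int64(174), np.int64(43)], [np.float64(-0.0), np.float64(-0.0), np.float64(0.3)]]
[0, [np.int64(-38), np.int64(218), np.int64(53)], [np.float64(-0.0), np.float64(-0.0), np.float64(0.38)]]
```

Call:
drive_tool(series=[[0,[-8,44,11],[0,0,0.08]],[0,[-15,87,21],[0,0,0.15]],[0,[-23,131,32],[0,0,0.23]],[0,[-31,174,43],[0,0,0.3]],[0,[-38,218,53],[0,0,0.38]]])

```text
time_s: 2.25
ee_pos: [456.1, -276.6, 220.9]
ee_rot: [-180.0, 0.0, -3.2]
force: [0.8, -0.2, 0.1]
gripper_width: 91.3
```

Run:
```python
from h import *
grab('wrist','w1.png')
plan(469,-363,120,-12.3,0)
```

```text
t 2.3 tcp [ 456.9 -282.9  218.9] rot [179.7   0.   -3.5] w 91.1 F [ 3.1 -5.8  0.2]
shift [17.1 78.8 99.2] turn [0.005 0.    0.153] rows 3.0
[0, [np.int64(6), np.int64(26), np.int64(33)], [np.float64(0.0), np.float64(0.0), np.float64(0.05)]]
[0, [np.int64(11), np.int64(53), np.int64(66)], [np.float64(0.0), np.float64(0.0), np.float64(0.1)]]
[0, [np.int64(17), np.int64(79), np.int64(99)], [np.float64(0.0), np.float64(0.0), np.float64(0.15)]]
```

View pics/w1.png

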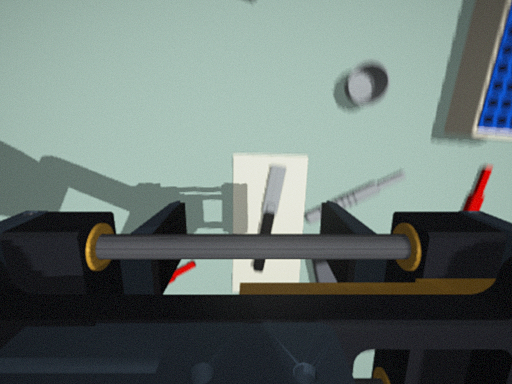

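Call:
drive_tool(series=[[0.5,[6,26,33],[0,0,0.05]],[0.5,[11,53,66],[0,0,0.1]],[0.5,[17,79,99],[0,0,0.15]],[0.5,[17,79,99],[0,0,0.15]],[0.5,[17,79,99],[0,0,0.15]]])

```text
time_s: 2.8
ee_pos: [468.7, -354.3, 121.8]
ee_rot: [-179.9, 0.1, -11.6]
force: [-0.3, 0.1, 1.2]
gripper_width: 54.3
```

Run:
```python
from h import *
f=grab('wrist','w2.png')
plan(469,-363,6,-12.3,0.5)
print(proj(f,[490,-267,12]),proj(f,[454.5,-430,20]))
```

```text
t 2.85 tcp [ 469.4 -354.2  123.1] rot [-180.    -0.   -11.6] w 49.9 F [ 0.3 -0.2 -0.1]
shift [  1.3   8.7 117.1] turn [-0.    -0.     0.012] rows 3.0
[0.5, [np.int64(0), np.int64(3), np.int64(39)], [np.float64(-0.0), np.float64(-0.0), np.float64(0.0)]]
[0.5, [np.int64(1), np.int64(6), np.int64(78)], [np.float64(-0.0), np.float64(-0.0), np.float64(0.01)]]
[0.5, [np.int64(1), np.int64(9), np.int64(117)], [np.float64(-0.0), np.float64(-0.0), np.float64(0.01)]]
[257.73599691  99.26868621] [255.47281339 255.49413504]
```

View pics/w2.png

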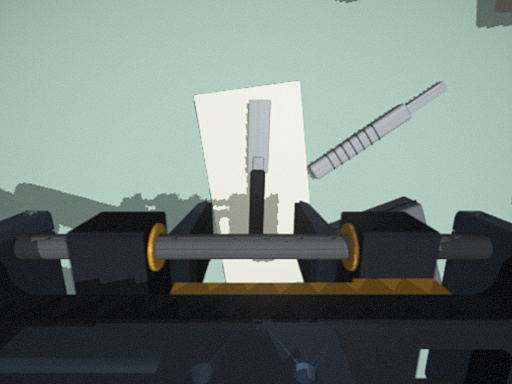

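Call:
drive_tool(series=[[0.55,[0,3,39],[0,0,0]],[0.55,[1,6,78],[0,0,0.01]],[0.55,[1,9,106],[0,0,0.01]],[0.55,[1,9,114],[0,0,0.01]],[0.55,[1,9,117],[0,0,0.01]]])

```text
time_s: 3.35
ee_pos: [468.9, -363.2, 6.4]
ee_rot: [180.0, -0.1, -12.1]
force: [0.5, -0.6, 0.2]
gripper_width: 40.8
```

Call:
drive_tool(series=[[1,[0,0,0],[0,0,0]],[1,[0,0,0],[0,0,0]],[1,[0,0,0],[0,0,0]],[1,[0,0,0],[0,0,0]],[1,[0,0,0],[0,0,0]]], squeeze=55)

```text
time_s: 3.85
ee_pos: [469.1, -364.1, 6.8]
ee_rot: [180.0, -0.1, -12.2]
force: [-0.5, 1.8, 5.5]
gripper_width: 15.6
```

Run:
```python
from h import *
f=grab('wrist','w3.png')
plan(469,-363,60,-12.3,1)
```

```text
t 3.9 tcp [ 469.1 -364.1    6.8] rot [ 1.80e+02 -1.00e-01 -1.22e+01] w 15.6 F [0.4 0.8 6.3]
shift [ -0.3  -1.  -53.2] turn [ 0.001 -0.002  0.002] rows 2.0
[1, [np.int64(0), np.int64(-1), np.int64(-27)], [np.float64(0.0), np.float64(-0.0), np.float64(0.0)]]
[1, [np.int64(0), np.int64(-1), np.int64(-53)], [np.float64(0.0), np.float64(-0.0), np.float64(0.0)]]
```

View pics/w3.png

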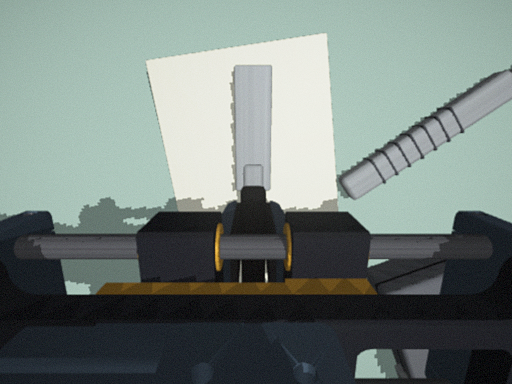

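Call:
drive_tool(series=[[1,[0,0,-20],[0,0,0]],[1,[0,-1,-50],[0,0,0]],[1,[0,-10,-95],[0,0,-0.05]],[1,[0,-45,-130],[0,0,-0.1]],[1,[0,-90,-140],[0,0,-0.15]]])

```text
time_s: 4.4
ee_pos: [489.3, -277.3, 149.7]
ee_rot: [179.8, -0.4, -3.7]
force: [1.8, 0.5, -1.1]
gripper_width: 15.6
```

Run:
```python
from h import *
f=grab('wrist','w4.png')
q=box(0,-205,140);plan(*q,6,1)
```

```text
t 4.45 tcp [ 489.7 -269.5  149.5] rot [-179.8   -0.3   -3.4] w 15.8 F [-0.3  6.5  0.2]
shift [  79.6 -270.8   10.8] turn [-0.003 -0.006 -0.164] rows 6.0
[1, [np.int64(13), np.int64(-45), np.int64(2)], [np.float64(-0.0), np.float64(-0.0), np.float64(-0.03)]]
[1, [np.int64(27), np.int64(-90), np.int64(4)], [np.float64(-0.0), np.float64(-0.0), np.float64(-0.05)]]
[1, [np.int64(40), np.int64(-135), np.int64(5)], [np.float64(-0.0), np.float64(-0.0), np.float64(-0.08)]]
[1, [np.int64(53), np.int64(-181), np.int64(7)], [np.float64(-0.0), np.float64(-0.0), np.float64(-0.11)]]
[1, [np.int64(66), np.int64(-226), np.int64(9)], [np.float64(-0.0), np.float64(-0.01), np.float64(-0.14)]]
```

View pics/w4.png

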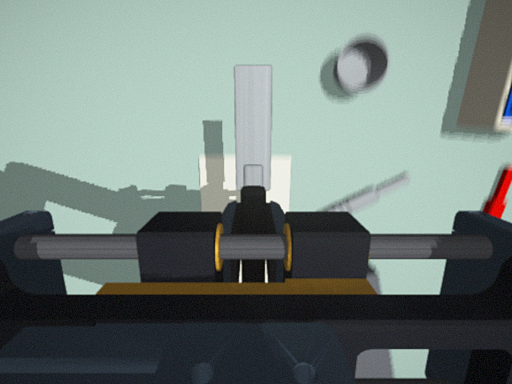

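Call:
drive_tool(series=[[1,[13,-45,0],[0,0,-0.03]],[1,[27,-90,0],[0,0,-0.05]],[1,[40,-135,2],[0,0,-0.08]],[1,[53,-180,4],[0,0,-0.11]],[1,[66,-226,6],[0,0,-0.14]]])

```text
time_s: 4.95
ee_pos: [567.4, -52.7, 139.2]
ee_rot: [180.0, 0.0, 4.5]
force: [0.5, -0.3, -0.1]
gripper_width: 15.8
```

Run:
```python
from h import *
q=box(0,-205,90);plan(*q,6,1)
```

```text
t 4.95 tcp [567.4 -52.7 139.2] rot [180.    0.    4.5] w 15.8 F [ 0.5 -0.3 -0.1]
shift [ 21.5 -47.3  49.1] turn [ 0.     0.001 -0.027] rows 2.0
[1, [np.int64(11), np.int64(-24), np.int64(25)], [np.float64(0.0), np.float64(0.0), np.float64(-0.01)]]
[1, [np.int64(22), np.int64(-47), np.int64(49)], [np.float64(0.0), np.float64(0.0), np.float64(-0.03)]]
```

Call:
drive_tool(series=[[1,[7,-16,16],[0,0,-0.01]],[1,[14,-30,32],[0,0,-0.02]],[1,[21,-42,49],[0,0,-0.03]],[1,[21,-42,49],[0,0,-0.03]],[1,[21,-42,49],[0,0,-0.03]]])

```text
time_s: 5.45
ee_pos: [584.7, -11.1, 90.2]
ee_rot: [180.0, 0.1, 6.1]
force: [-0.5, -1.0, -0.9]
gripper_width: 15.6
```

Run:
```python
from h import *
w=grab('wrist','w5.png');s=grab('scene');t=grab('top')
crop(s,180,120,380,260,4,'s5.png');crop(t,160,140,300,260,5,'t5.png')
st=env.state();p=st['ee_pos']
q=onplane(w,253,66,p[2]+8); print(p,q,q-p,R.from_euler('z',-6,degrees=True).apply(q-B0))
q=box(0,-190,47);plan(*q,6,1)
```

```text
[585.40116374 -11.65661954  91.47969176] [572.77148435  86.56239277  99.47969176] [-12.62967939  98.21901231   8.        ] [  -2.83566895 -113.76441247   99.47969176]
t 5.6 tcp [585.4 -11.7  91.5] rot [ 1.8e+02 -1.0e-01  6.1e+00] w 15.9 F [-0.5  0.2 -0.8]
shift [  0.5 -22.8  44.5] turn [ 0.    -0.001  0.001] rows 2.0
[1, [np.int64(0), np.int64(-11), np.int64(22)], [np.float64(0.0), np.float64(-0.0), np.float64(0.0)]]
[1, [np.int64(1), np.int64(-23), np.int64(44)], [np.float64(0.0), np.float64(-0.0), np.float64(0.0)]]
```

View pics/w5.png

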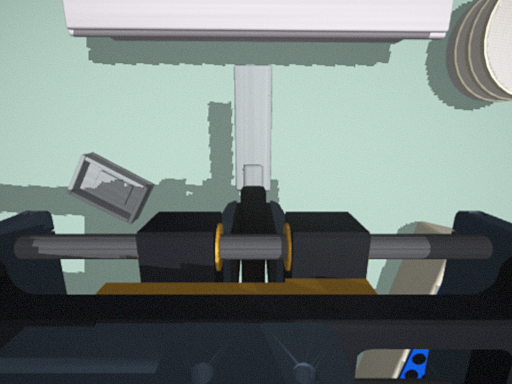

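View pics/s5.png

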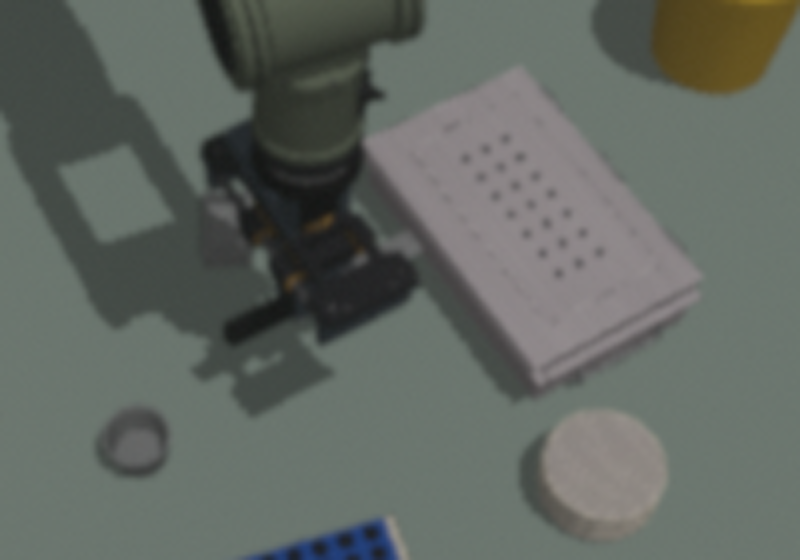

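View pics/t5.png

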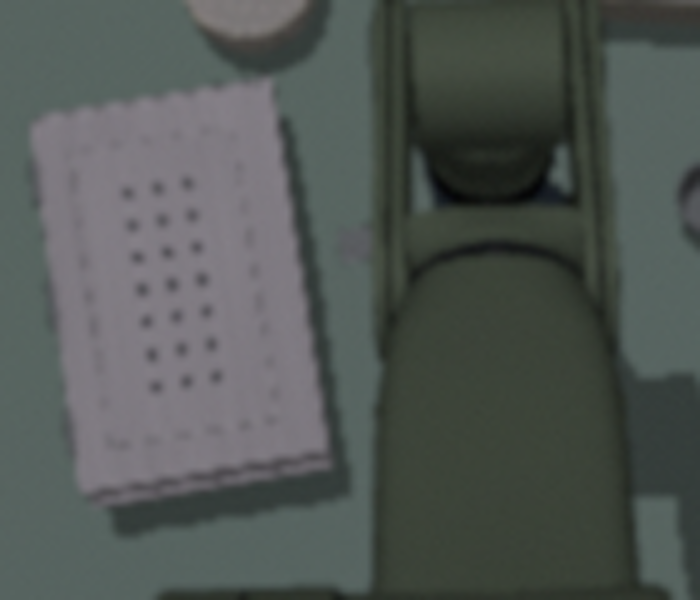

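Run:
```python
from h import *
w=grab('wrist')
ib=lambda q:R.from_euler('z',-6,degrees=True).apply(q-B0).round(1)
g=cv2.cvtColor(w['image'],cv2.COLOR_RGB2GRAY)
for c in (120,200,320,400): print(c,g[20:46,c])
for u,v,z in((68,27,64),(450,28,64),(68,36,60),(450,37,60)): print(ib(onplane(w,u,v,z)))
crop(w,60,0,460,80,2,'w6.png')
```

```text
120 [225 226 225 225 227 226 213 179 126 108 131 150 139 130 123  94  83  78
  77  81 108 122 122 119 121 123]
200 [230 231 232 232 232 232 233 215 174 111 131 153 152 142 128 108  83  85
  85  81  93 119 123 128 124 124]
320 [234 236 233 235 234 237 237 236 226 180 122 131 154 148 142 127 106  88
  79  85  88  98 122 125 125 123]
400 [237 235 233 232 232 233 236 239 234 216 158 111 139 150 147 134 116  89
 105 166 197 197 200 199 197 198]
[-124.1  -84.    64. ]
[128.2 -84.1  64. ]
[-127.5  -88.2   60. ]
[131.8 -88.4  60. ]
```

View pics/w6.png

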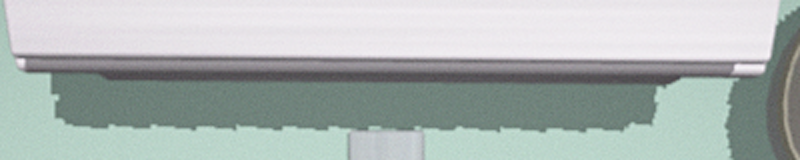

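Call:
drive_tool(series=[[1,[0,-4,14],[0,0,0]],[1,[0,-8,28],[0,0,0]],[1,[0,-12,41],[0,0,0]],[1,[0,-12,41],[0,0,0]],[1,[0,-12,41],[0,0,0]]])

```text
time_s: 6.15
ee_pos: [584.0, 0.9, 49.7]
ee_rot: [180.0, -0.0, 6.1]
force: [0.1, 1.3, -0.5]
gripper_width: 15.6
```

Run:
```python
from h import *
w=grab('wrist','w7.png')
q=box(0,-177,50);plan(*q,6,1)
```

```text
t 6.2 tcp [584.4   0.9  50.1] rot [ 1.8e+02 -1.0e-01  6.1e+00] w 15.8 F [ 0.8  0.1 -0.4]
shift [  0.3 -23.2   0.1] turn [ 0.    -0.001  0.002] rows 1
[1, [np.int64(0), np.int64(-23), np.int64(0)], [np.float64(0.0), np.float64(-0.0), np.float64(0.0)]]
```

View pics/w7.png

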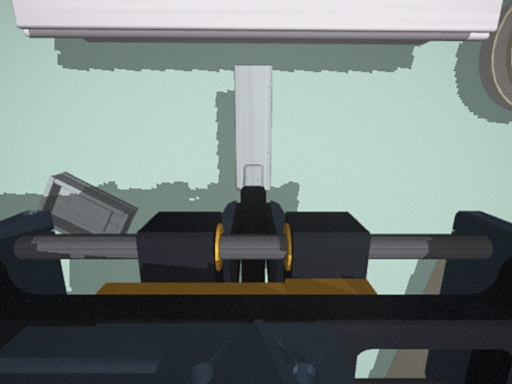

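Call:
drive_tool(series=[[1,[0,-7,0],[0,0,0]],[1,[0,-14,0],[0,0,0]],[1,[0,-20,0],[0,0,0]],[1,[0,-23,0],[0,0,0]],[1,[0,-23,0],[0,0,0]]])

```text
time_s: 6.7
ee_pos: [581.3, 24.6, 49.6]
ee_rot: [-180.0, -0.0, 6.2]
force: [-0.4, -0.2, -1.4]
gripper_width: 15.6
```

Run:
```python
from h import *
w=grab('wrist','w8.png')
q=box(0,-177,50);plan(*q,6,1)
```

```text
t 6.75 tcp [581.4  24.3  49.6] rot [180.   -0.    6.2] w 15.1 F [-0.3  0.7 -0.1]
shift [ 0.7  0.5 -0.4] turn [ 0.    -0.     0.003] rows 1
[1, [np.int64(1), np.int64(0), np.int64(0)], [np.float64(0.0), np.float64(-0.0), np.float64(0.0)]]
```

View pics/w8.png

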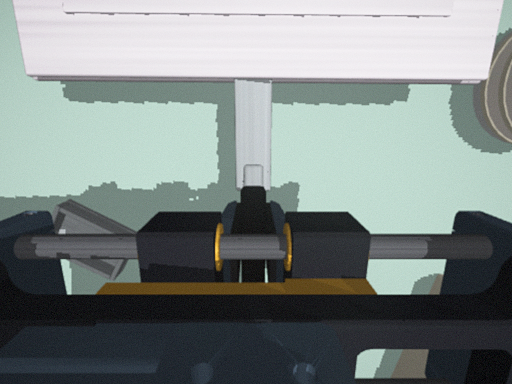

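Call:
drive_tool(series=[[1,[0,0,-3],[0,0,0]],[1,[0,0,-6],[0,0,0]],[1,[0,0,-10],[0,0,0]],[1,[0,0,-14],[0,0,0]],[1,[0,-1,-19],[0,0,0]]])

```text
time_s: 7.25
ee_pos: [581.2, 24.5, 68.8]
ee_rot: [180.0, 0.0, 6.1]
force: [-0.1, -1.2, -1.9]
gripper_width: 15.9
```

Run:
```python
from h import *
w=grab('wrist','w9.png');s=grab('scene');crop(s,180,120,380,260,4,'s9.png')
st=env.state();print(st['ee_pos'],st['ee_rot'],st['force'],st['gripper_width'])
```

```text
[581.57013725  24.74637536  69.32698007] [ 1.79972358e+02 -5.45124235e-02  6.14888826e+00] [-0.87565914 -0.35887305 -0.84712051] 15.800363399610818
```

View pics/w9.png

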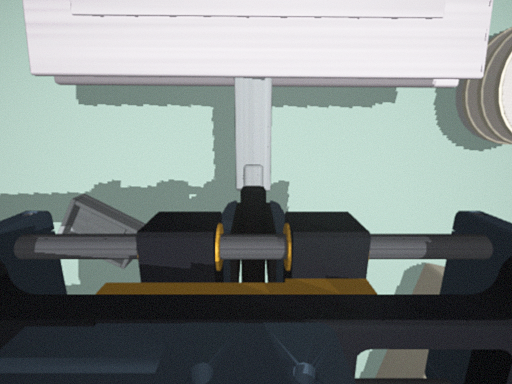

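View pics/s9.png

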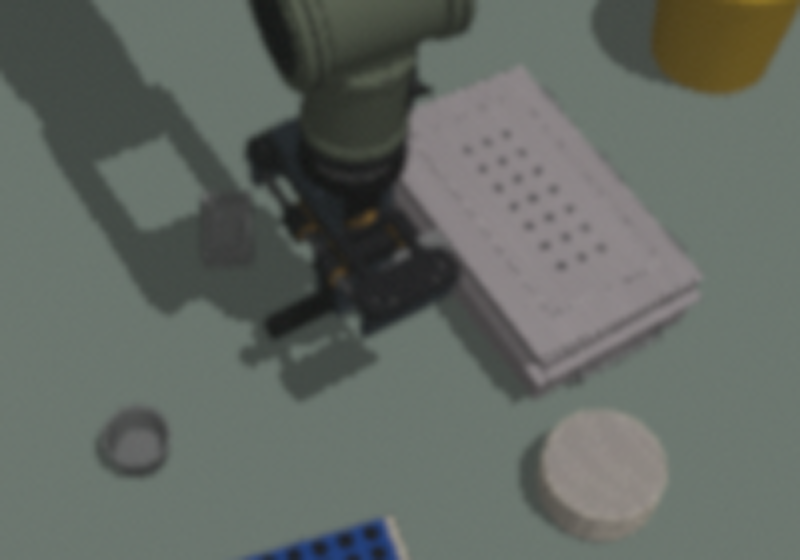

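Call:
drive_tool(series=[[1,[0,-4,-15],[0,0,0]],[1,[0,-10,-30],[0,0,0]],[1,[0,-17,-43],[0,0,0]],[1,[0,-25,-56],[0,0,0]],[1,[0,-35,-67],[0,0,0]]])

```text
time_s: 7.85
ee_pos: [577.7, 60.0, 136.7]
ee_rot: [180.0, -0.1, 6.1]
force: [0.7, -1.7, -1.4]
gripper_width: 15.3
```

Run:
```python
from h import *
w=grab('wrist','w10.png');s=grab('scene');crop(s,180,100,380,260,4,'s10.png')
st=env.state();print(st['ee_pos'],st['ee_rot'],st['force'],st['gripper_width'])
```

```text
[578.3549536   61.56124436 137.44445871] [-179.92680279   -0.19752616    6.19341417] [-0.00453321  0.33412968  0.62732304] 15.62798190912189
```

View pics/w10.png

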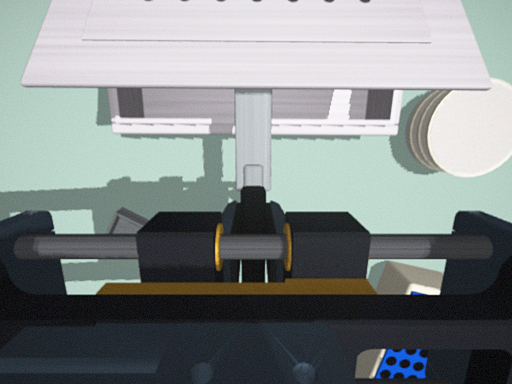

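View pics/s10.png

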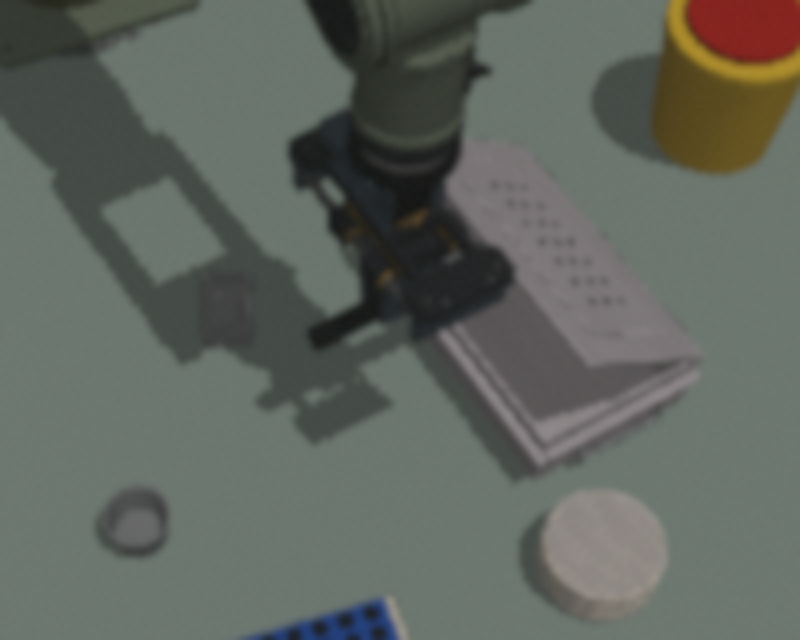

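Call:
drive_tool(series=[[1,[0,-10,-11],[0,0,0]],[1,[0,-20,-21],[0,0,0]],[1,[0,-32,-30],[0,0,0]],[1,[0,-44,-37],[0,0,0]],[1,[0,-57,-43],[0,0,0]]])

```text
time_s: 8.45
ee_pos: [571.6, 117.6, 179.5]
ee_rot: [-180.0, -0.1, 6.1]
force: [-0.2, -1.5, -0.5]
gripper_width: 15.5
```

Run:
```python
from h import *
w=grab('wrist','w11.png');s=grab('scene');crop(s,180,80,380,240,4,'s11.png')
st=env.state();print(st['ee_pos'],st['ee_rot'],st['force'],st['gripper_width'],R.from_euler('z',-6,degrees=True).apply(st['ee_pos']-B0))
```

```text
[571.72381627 118.91874707 179.59861208] [-1.79893641e+02 -1.16879937e-01  6.23263436e+00] [-0.32639494  0.59904402 -0.87707191] 15.343127277700333 [ -0.4954378  -81.47579853 179.59861208]
```

View pics/w11.png

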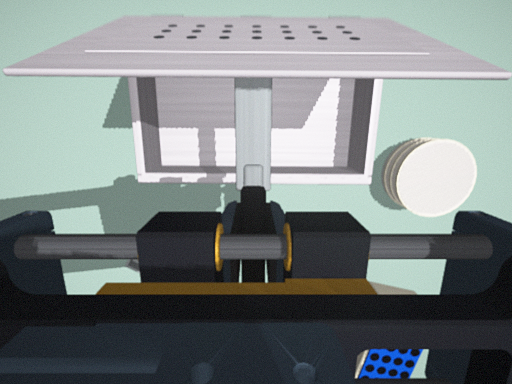

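View pics/s11.png

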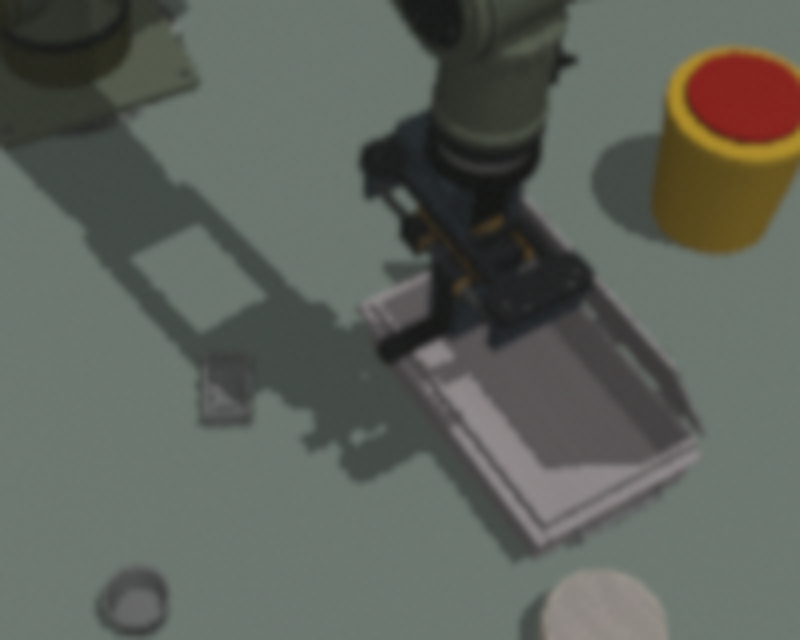

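Call:
drive_tool(series=[[1,[0,-21,-4],[0,0,0]],[1,[0,-42,-5],[0,0,0]],[1,[0,-62,-5],[0,0,0]],[1,[0,-75,-3],[0,0,0]],[1,[0,-84,-2],[0,0,0]]])

```text
time_s: 9.05
ee_pos: [562.3, 200.8, 180.1]
ee_rot: [-180.0, 0.0, 6.2]
force: [0.5, -1.6, -0.0]
gripper_width: 15.6
```

Call:
drive_tool(series=[[1,[0,-2,0],[0,0,0]],[1,[0,-4,0],[0,0,0]],[1,[0,-6,0],[0,0,0]],[1,[0,-6,0],[0,0,0]],[1,[0,-6,0],[0,0,0]]])

```text
time_s: 9.55
ee_pos: [561.7, 205.7, 180.5]
ee_rot: [-180.0, 0.0, 6.1]
force: [0.7, -0.5, -1.1]
gripper_width: 15.7
```

Run:
```python
from h import *
w=grab('wrist','w12.png');s=grab('scene');crop(s,180,80,380,240,4,'s12.png')
st=env.state();print(st['ee_pos'],st['ee_rot'],st['force'],st['gripper_width'],R.from_euler('z',-6,degrees=True).apply(st['ee_pos']-B0))
```

```text
[561.78385039 205.71410149 180.55821742] [-1.79991522e+02  8.73159440e-03  6.11211330e+00] [-0.43073589 -0.78147675 -1.05239184] 15.797467801714003 [ -1.30836649   5.88309121 180.55821742]
```

View pics/w12.png

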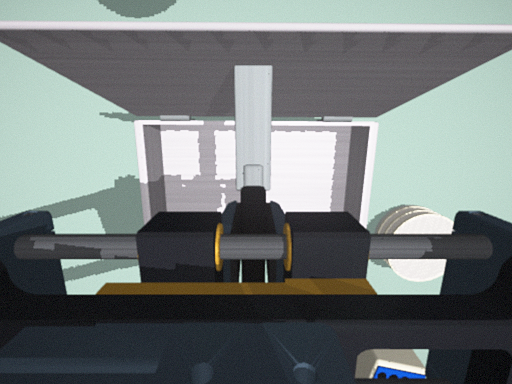

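View pics/s12.png

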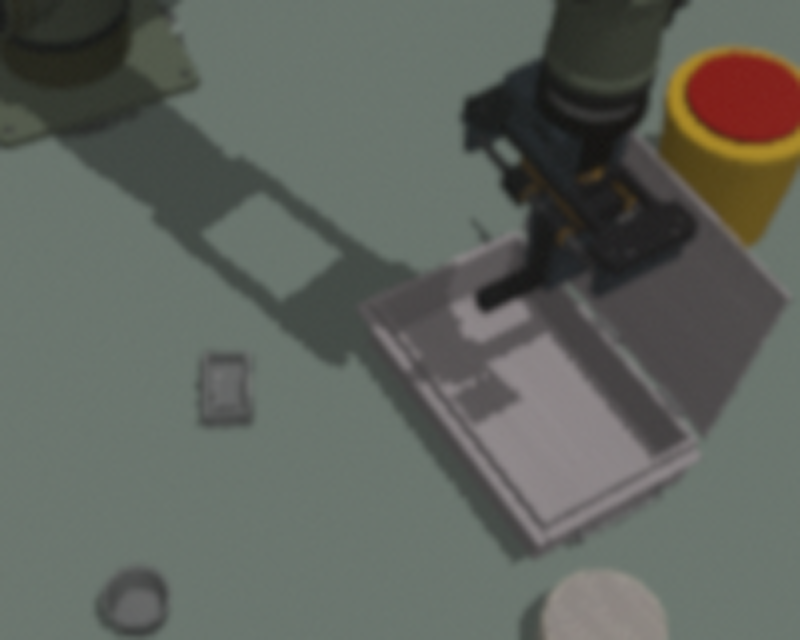

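Call:
drive_tool(series=[[1,[0,20,0],[0,0,0]],[1,[0,60,0],[0,0,0]],[1,[-5,105,0],[0,0,0.03]],[1,[-10,150,0],[0,0,0.06]],[1,[-15,195,0],[0,0,0.09]]])

```text
time_s: 10.15
ee_pos: [567.8, 9.1, 180.8]
ee_rot: [-180.0, -0.1, 0.9]
force: [0.6, -0.7, -0.3]
gripper_width: 15.7
```

Run:
```python
from h import *
plan(470,-373,160,-5,1)
```

```text
t 10.15 tcp [567.8   9.1 180.8] rot [-1.8e+02 -1.0e-01  9.0e-01] w 15.7 F [ 0.6 -0.7 -0.3]
shift [-103.9  380.5   20.4] turn [-0.001 -0.001  0.103] rows 9.0
[1, [np.int64(-12), np.int64(42), np.int64(2)], [np.float64(-0.0), np.float64(-0.0), np.float64(0.01)]]
[1, [np.int64(-23), np.int64(85), np.int64(5)], [np.float64(-0.0), np.float64(-0.0), np.float64(0.02)]]
[1, [np.int64(-35), np.int64(127), np.int64(7)], [np.float64(-0.0), np.float64(-0.0), np.float64(0.03)]]
[1, [np.int64(-46), np.int64(169), np.int64(9)], [np.float64(-0.0), np.float64(-0.0), np.float64(0.05)]]
[1, [np.int64(-58), np.int64(211), np.int64(11)], [np.float64(-0.0), np.float64(-0.0), np.float64(0.06)]]
```

Call:
drive_tool(series=[[1,[-12,42,0],[0,0,0.01]],[1,[-23,85,2],[0,0,0.02]],[1,[-35,127,4],[0,0,0.03]],[1,[-46,169,6],[0,0,0.05]],[1,[-58,211,8],[0,0,0.06]]])

```text
time_s: 10.65
ee_pos: [513.0, -203.1, 172.8]
ee_rot: [-180.0, -0.1, -2.5]
force: [0.5, 0.3, -2.1]
gripper_width: 15.5
```

Run:
```python
from h import *
plan(470,-373,100,-5,1,40)
```

```text
t 10.65 tcp [ 513.  -203.1  172.8] rot [-1.8e+02 -1.0e-01 -2.5e+00] w 15.5 F [ 0.5  0.3 -2.1]
shift [-35.6 171.7  72.7] turn [-0.    -0.001  0.043] rows 5.0
[1, [np.int64(-7), np.int64(34), np.int64(15)], [np.float64(-0.0), np.float64(-0.0), np.float64(0.01)]]
[1, [np.int64(-14), np.int64(69), np.int64(29)], [np.float64(-0.0), np.float64(-0.0), np.float64(0.02)]]
[1, [np.int64(-21), np.int64(103), np.int64(44)], [np.float64(-0.0), np.float64(-0.0), np.float64(0.03)]]
[1, [np.int64(-28), np.int64(137), np.int64(58)], [np.float64(-0.0), np.float64(-0.0), np.float64(0.03)]]
[1, [np.int64(-36), np.int64(172), np.int64(73)], [np.float64(-0.0), np.float64(-0.0), np.float64(0.04)]]
```

Call:
drive_tool(series=[[1,[-9,43,18],[0,0,0.01]],[1,[-18,86,36],[0,0,0.02]],[1,[-27,129,55],[0,0,0.03]],[1,[-36,169,73],[0,0,0.04]],[1,[-36,169,73],[0,0,0.04]]])

```text
time_s: 11.15
ee_pos: [467.7, -372.4, 96.9]
ee_rot: [-180.0, 0.2, -5.1]
force: [-0.5, 0.8, -0.3]
gripper_width: 15.6
```

Run:
```python
from h import *
w=grab('wrist','w13.png')
plan(470,-373,7,-5,1,40)
```

```text
t 11.2 tcp [ 468.8 -370.4   98.1] rot [-1.799e+02  1.000e-01 -5.000e+00] w 15.8 F [ 0.7 -0.3  0.1]
shift [ 1.6  2.6 91.1] turn [-0.002  0.002  0.   ] rows 3.0
[1, [np.int64(1), np.int64(1), np.int64(30)], [np.float64(-0.0), np.float64(0.0), np.float64(0.0)]]
[1, [np.int64(1), np.int64(2), np.int64(61)], [np.float64(-0.0), np.float64(0.0), np.float64(0.0)]]
[1, [np.int64(2), np.int64(3), np.int64(91)], [np.float64(-0.0), np.float64(0.0), np.float64(0.0)]]
```

View pics/w13.png

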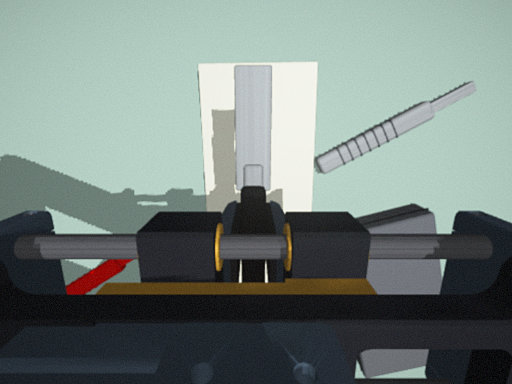

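Call:
drive_tool(series=[[1,[1,1,35],[0,0,0]],[1,[1,2,65],[0,0,0]],[1,[2,3,84],[0,0,0]],[1,[2,3,90],[0,0,0]],[1,[2,3,90],[0,0,0]]])

```text
time_s: 11.7
ee_pos: [472.2, -371.0, 9.5]
ee_rot: [-180.0, 0.0, -4.7]
force: [1.0, -0.8, -0.4]
gripper_width: 15.2
```

Call:
drive_tool(series=[[0.6,[0,0,0],[0,0,0]],[0.6,[0,0,0],[0,0,0]],[0.6,[0,0,0],[0,0,0]],[0.6,[0,0,0],[0,0,0]],[0.6,[0,0,-15],[0,0,0]]])

```text
time_s: 12.2
ee_pos: [470.7, -371.1, 23.3]
ee_rot: [-179.9, 0.2, -4.8]
force: [0.1, -0.2, -0.6]
gripper_width: 36.7
```

Call:
drive_tool(series=[[0.5,[0,0,-40],[0,0,0]],[0.5,[0,0,-80],[0,0,0]],[0.5,[0,-20,-115],[0,0,0]],[0.5,[0,-40,-140],[0,0,0]],[0.5,[0,-60,-160],[0,0,0]]])

```text
time_s: 12.7
ee_pos: [477.2, -311.9, 186.9]
ee_rot: [179.9, -0.1, -4.8]
force: [0.2, 0.1, 0.4]
gripper_width: 45.8
```

Run:
```python
from h import *
w=grab('wrist','w14.png');t=grab('top','t14.png')
st=env.state();print(st['ee_pos'],st['gripper_width'])
```

```text
[ 478.30260423 -311.30516385  188.09783391] 45.99575781198429
```

View pics/w14.png

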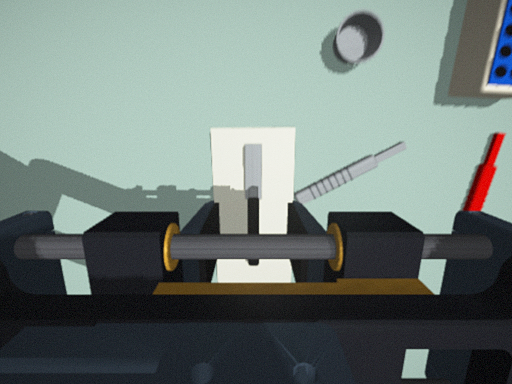

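View pics/t14.png

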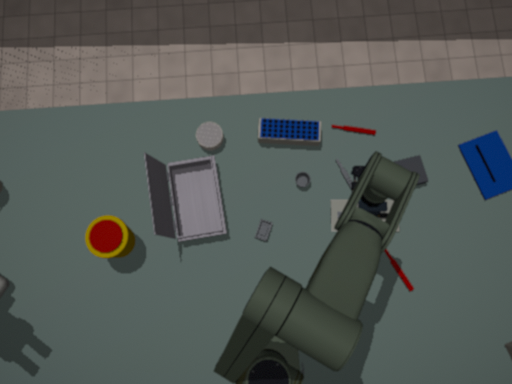

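Run:
```python
from h import *
w=grab('wrist')
a=onplane(w,300,198,12);b=onplane(w,405,144,8);print(a,b,np.linalg.norm(a-b),np.degrees(np.arctan2(b[1]-a[1],b[0]-a[0])))
t=grab('top');print('slidecorner',onplane(t,371,168,34))
plan(596,-321,120,-66,0.4,45)
```

```text
[ 538.61173429 -348.39743623   12.        ] [ 678.21218753 -287.78116011    8.        ] 152.24526093287898 23.471093208103948
slidecorner [ 628.55392829 -399.48170149   34.        ]
t 12.9 tcp [ 476.8 -312.3  184.7] rot [180.   -0.   -4.7] w 45.8 F [-1.  -0.5 -0.1]
shift [119.5  -1.2  64.8] turn [ 0.00e+00 -1.00e-03  1.07e+00] rows 8.0
[0.4, [np.int64(15), np.int64(0), np.int64(8)], [np.float64(0.0), np.float64(-0.0), np.float64(0.13)]]
[0.4, [np.int64(30), np.int64(0), np.int64(16)], [np.float64(0.0), np.float64(-0.0), np.float64(0.27)]]
[0.4, [np.int64(45), np.int64(0), np.int64(24)], [np.float64(0.0), np.float64(-0.0), np.float64(0.4)]]
[0.4, [np.int64(60), np.int64(-1), np.int64(32)], [np.float64(0.0), np.float64(-0.0), np.float64(0.53)]]
[0.4, [np.int64(75), np.int64(-1), np.int64(40)], [np.float64(0.0), np.float64(-0.0), np.float64(0.67)]]
```

Call:
drive_tool(series=[[0.5,[15,0,8],[0,0,0.13]],[0.5,[30,0,16],[0,0,0.27]],[0.5,[45,0,24],[0,0,0.4]],[0.5,[60,0,32],[0,0,0.53]],[0.5,[75,0,40],[0,0,0.67]]])

```text
time_s: 13.4
ee_pos: [551.2, -319.2, 141.9]
ee_rot: [179.9, 0.2, -43.5]
force: [1.2, -0.3, 0.7]
gripper_width: 45.5
```

Run:
```python
from h import *
plan(597,-323,120,-66,0.5,45)
```

```text
t 13.4 tcp [ 551.2 -319.2  141.9] rot [179.9   0.2 -43.5] w 45.5 F [ 1.2 -0.3  0.7]
shift [ 36.  -28.8  21.8] turn [0.002 0.003 0.392] rows 3.0
[0.5, [np.int64(12), np.int64(-10), np.int64(7)], [np.float64(0.0), np.float64(0.0), np.float64(0.13)]]
[0.5, [np.int64(24), np.int64(-19), np.int64(15)], [np.float64(0.0), np.float64(0.0), np.float64(0.26)]]
[0.5, [np.int64(36), np.int64(-29), np.int64(22)], [np.float64(0.0), np.float64(0.0), np.float64(0.39)]]
```

Call:
drive_tool(series=[[0.5,[12,-10,7],[0,0,0.13]],[0.5,[24,-19,15],[0,0,0.26]],[0.5,[36,-29,21],[0,0,0.38]],[0.5,[36,-29,21],[0,0,0.38]],[0.5,[36,-29,21],[0,0,0.38]]])

```text
time_s: 13.9
ee_pos: [596.6, -322.2, 121.7]
ee_rot: [179.9, 0.1, -64.8]
force: [0.2, 0.1, 0.5]
gripper_width: 45.5
```

Run:
```python
from h import *
w=grab('wrist','w15.png')
plan(597,-323,4,-66,0.5,45)
```

```text
t 13.95 tcp [ 596.6 -322.2  122.5] rot [ 1.799e+02  1.000e-01 -6.480e+01] w 45.6 F [ 1.   0.2 -0.2]
shift [  1.1  -0.2 118.5] turn [0.002 0.002 0.02 ] rows 3.0
[0.5, [np.int64(0), np.int64(0), np.int64(39)], [np.float64(0.0), np.float64(0.0), np.float64(0.01)]]
[0.5, [np.int64(1), np.int64(0), np.int64(79)], [np.float64(0.0), np.float64(0.0), np.float64(0.01)]]
[0.5, [np.int64(1), np.int64(0), np.int64(118)], [np.float64(0.0), np.float64(0.0), np.float64(0.02)]]
```

View pics/w15.png

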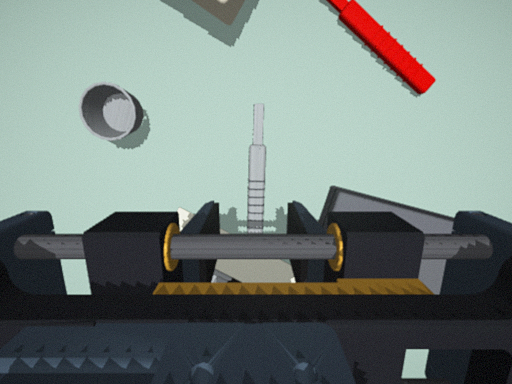

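Call:
drive_tool(series=[[0.58,[0,0,39],[0,0,0.01]],[0.58,[1,0,79],[0,0,0.01]],[0.58,[1,0,108],[0,0,0.02]],[0.58,[1,0,117],[0,0,0.02]],[0.58,[1,0,118],[0,0,0.02]]])

```text
time_s: 14.45
ee_pos: [597.1, -322.7, 4.8]
ee_rot: [179.9, 0.1, -66.0]
force: [0.6, 0.0, 0.4]
gripper_width: 38.2
```

Call:
drive_tool(series=[[1,[0,0,0],[0,0,0]],[1,[0,0,0],[0,0,0]],[1,[0,0,0],[0,0,0]],[1,[0,0,0],[0,0,0]],[1,[0,0,-10],[0,0,0]]], squeeze=50)

```text
time_s: 14.95
ee_pos: [597.9, -322.5, 15.3]
ee_rot: [180.0, 0.1, -66.1]
force: [0.4, -0.0, -1.4]
gripper_width: 17.0
```

Call:
drive_tool(series=[[1,[0,0,-30],[0,0,0]],[1,[0,0,-70],[0,0,0]],[1,[0,0,-110],[0,0,0]],[1,[0,0,-150],[0,0,0]],[1,[0,0,-150],[0,0,0]]])

```text
time_s: 15.45
ee_pos: [600.9, -324.3, 173.2]
ee_rot: [-179.6, -0.6, -66.1]
force: [1.0, -0.2, -0.6]
gripper_width: 17.3
```

Run:
```python
from h import *
w=grab('wrist','w16.png')
q=box(-10,-38,170);plan(*q,-84,1,46)
```

```text
t 15.5 tcp [ 599.4 -323.4  169.7] rot [-179.8   -0.3  -66.1] w 17.2 F [ 0.8  0.8 -1.3]
shift [-459.8 -158.5   -2.2] turn [-0.005 -0.005  0.313] rows 11.0
[1, [np.int64(-42), np.int64(-14), np.int64(0)], [np.float64(-0.0), np.float64(-0.0), np.float64(0.03)]]
[1, [np.int64(-84), np.int64(-29), np.int64(0)], [np.float64(-0.0), np.float64(-0.0), np.float64(0.06)]]
[1, [np.int64(-125), np.int64(-43), np.int64(-1)], [np.float64(-0.0), np.float64(-0.0), np.float64(0.09)]]
[1, [np.int64(-167), np.int64(-58), np.int64(-1)], [np.float64(-0.0), np.float64(-0.0), np.float64(0.11)]]
[1, [np.int64(-209), np.int64(-72), np.int64(-1)], [np.float64(-0.0), np.float64(-0.0), np.float64(0.14)]]
```

View pics/w16.png

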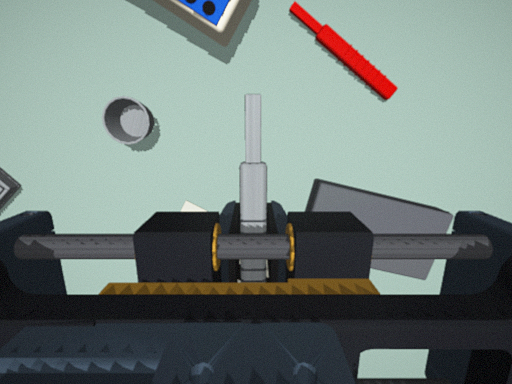

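Call:
drive_tool(series=[[1,[-42,-14,0],[0,0,0.03]],[1,[-84,-29,0],[0,0,0.06]],[1,[-125,-43,0],[0,0,0.09]],[1,[-167,-58,0],[0,0,0.11]],[1,[-209,-72,0],[0,0,0.14]]])

```text
time_s: 16.0
ee_pos: [577.4, -100.6, 163.8]
ee_rot: [179.8, 0.1, -74.2]
force: [1.0, 0.5, -0.6]
gripper_width: 17.3
```

Run:
```python
from h import *
q=box(-10,-38,150);plan(*q,-84,1,46)
```

```text
t 16.0 tcp [ 577.4 -100.6  163.8] rot [ 1.798e+02  1.000e-01 -7.420e+01] w 17.3 F [ 1.   0.5 -0.6]
shift [-257.1  -52.6   14.2] turn [0.004 0.002 0.172] rows 6.0
[1, [np.int64(-43), np.int64(-9), np.int64(2)], [np.float64(0.0), np.float64(0.0), np.float64(0.03)]]
[1, [np.int64(-86), np.int64(-18), np.int64(5)], [np.float64(0.0), np.float64(0.0), np.float64(0.06)]]
[1, [np.int64(-129), np.int64(-26), np.int64(7)], [np.float64(0.0), np.float64(0.0), np.float64(0.09)]]
[1, [np.int64(-171), np.int64(-35), np.int64(9)], [np.float64(0.0), np.float64(0.0), np.float64(0.11)]]
[1, [np.int64(-214), np.int64(-44), np.int64(12)], [np.float64(0.0), np.float64(0.0), np.float64(0.14)]]
```

Call:
drive_tool(series=[[1,[-43,-9,0],[0,0,0.03]],[1,[-86,-18,0],[0,0,0.06]],[1,[-129,-26,4],[0,0,0.09]],[1,[-171,-35,8],[0,0,0.11]],[1,[-214,-44,12],[0,0,0.14]]])

```text
time_s: 16.5
ee_pos: [561.0, 116.7, 151.9]
ee_rot: [179.8, -0.0, -82.2]
force: [0.4, 0.6, -0.5]
gripper_width: 17.2
```

Run:
```python
from h import *
q=box(-10,-38,110);plan(*q,-84,1,46)
```

```text
t 16.5 tcp [561.  116.7 151.9] rot [179.8  -0.  -82.2] w 17.2 F [ 0.4  0.6 -0.5]
shift [-44.5  -3.   41.9] turn [ 0.004 -0.     0.032] rows 2.0
[1, [np.int64(-22), np.int64(-1), np.int64(21)], [np.float64(0.0), np.float64(-0.0), np.float64(0.02)]]
[1, [np.int64(-44), np.int64(-3), np.int64(42)], [np.float64(0.0), np.float64(-0.0), np.float64(0.03)]]
```

Call:
drive_tool(series=[[1,[-20,-1,15],[0,0,0.02]],[1,[-40,-2,30],[0,0,0.03]],[1,[-40,-2,42],[0,0,0.03]],[1,[-40,-2,42],[0,0,0.03]],[1,[-40,-2,42],[0,0,0.03]]])

```text
time_s: 17.0
ee_pos: [558.9, 154.3, 111.0]
ee_rot: [179.9, -0.0, -83.9]
force: [0.6, 0.2, -0.8]
gripper_width: 17.4
```

Run:
```python
from h import *
w=grab('wrist','w17.png');s=grab('scene');crop(s,200,80,380,240,4,'s17.png')
q=box(-10,-38,11);plan(*q,-84,1,46)
```

```text
t 17.1 tcp [559.7 154.3 112. ] rot [-180.    -0.   -83.9] w 17.0 F [ 1.2 -0.6 -0.9]
shift [ -7.    1.3 101. ] turn [-0.001 -0.     0.002] rows 3.0
[1, [np.int64(-2), np.int64(0), np.int64(34)], [np.float64(-0.0), np.float64(-0.0), np.float64(0.0)]]
[1, [np.int64(-5), np.int64(1), np.int64(67)], [np.float64(-0.0), np.float64(-0.0), np.float64(0.0)]]
[1, [np.int64(-7), np.int64(1), np.int64(101)], [np.float64(-0.0), np.float64(-0.0), np.float64(0.0)]]
```

View pics/w17.png

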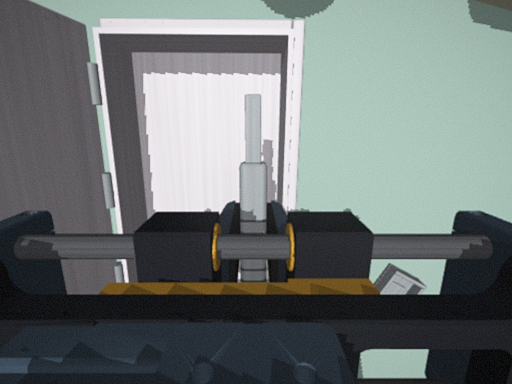

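View pics/s17.png

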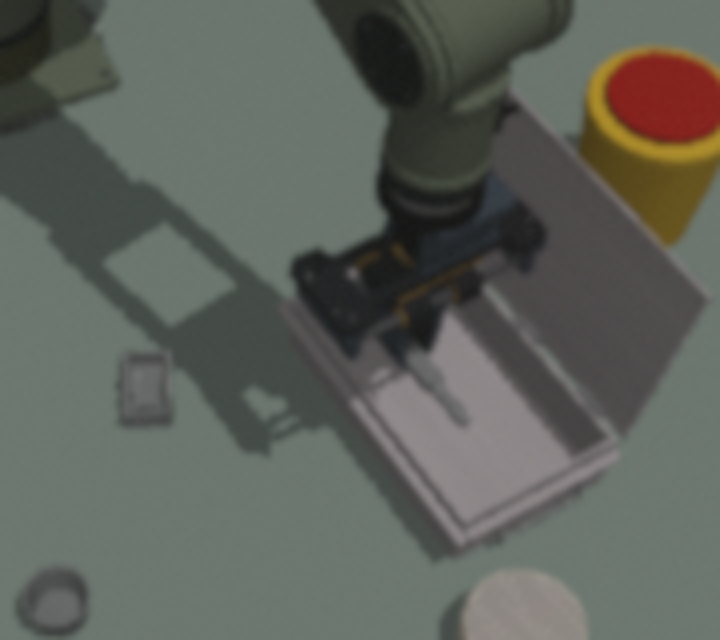

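Call:
drive_tool(series=[[1,[-5,1,15],[0,0,0]],[1,[-9,1,45],[0,0,0]],[1,[-9,1,75],[0,0,0]],[1,[-9,1,95],[0,0,0]],[1,[-9,1,101],[0,0,0]]])

```text
time_s: 17.6
ee_pos: [556.2, 162.9, 11.2]
ee_rot: [179.8, -0.0, -83.9]
force: [-12.2, -3.1, 40.3]
gripper_width: 17.3
```

Call:
drive_tool(series=[[0.72,[0,0,0],[0,0,0]],[0.72,[0,0,0],[0,0,0]],[0.72,[0,0,0],[0,0,0]],[0.72,[0,0,-5],[0,0,0]],[0.72,[0,0,-20],[0,0,0]]])

```text
time_s: 18.1
ee_pos: [556.3, 163.7, 30.0]
ee_rot: [179.8, -0.0, -83.8]
force: [-0.4, 0.7, -0.7]
gripper_width: 25.4
```

Call:
drive_tool(series=[[0.72,[0,0,-40],[0,0,0]],[0.72,[0,0,-80],[0,0,0]],[0.72,[0,0,-120],[0,0,0]],[0.72,[25,0,-155],[0,0,0]],[0.5,[60,0,-160],[0,0,0]]])

```text
time_s: 18.6
ee_pos: [566.5, 105.4, 196.3]
ee_rot: [-179.4, 0.1, -83.7]
force: [0.7, 0.5, 0.5]
gripper_width: 30.6
```

Run:
```python
from h import *
w=grab('wrist','w18.png');s=grab('scene');t=grab('top');crop(s,200,80,380,240,4,'s18.png');crop(t,140,110,310,260,4,'t18.png')
plan(444,-21,150,-19.5,0,46)
```

```text
t 18.75 tcp [564.1 103.1 191.8] rot [-179.9    0.   -84. ] w 42.7 F [-0.2  1.4 -0.8]
shift [110.8 132.5  41.5] turn [-2.000e-03 -1.000e-03 -1.125e+00] rows 8.0
[0, [np.int64(14), np.int64(17), np.int64(5)], [np.float64(-0.0), np.float64(-0.0), np.float64(-0.14)]]
[0, [np.int64(28), np.int64(33), np.int64(10)], [np.float64(-0.0), np.float64(-0.0), np.float64(-0.28)]]
[0, [np.int64(42), np.int64(50), np.int64(16)], [np.float64(-0.0), np.float64(-0.0), np.float64(-0.42)]]
[0, [np.int64(55), np.int64(66), np.int64(21)], [np.float64(-0.0), np.float64(-0.0), np.float64(-0.56)]]
[0, [np.int64(69), np.int64(83), np.int64(26)], [np.float64(-0.0), np.float64(-0.0), np.float64(-0.7)]]
```

View pics/w18.png

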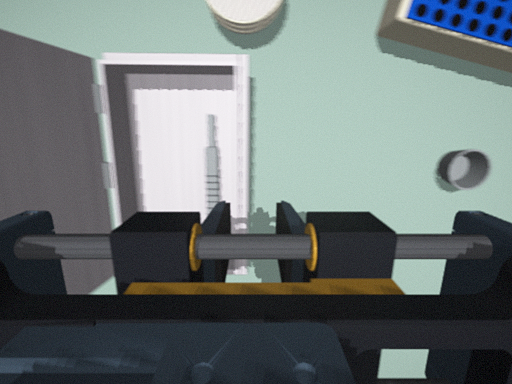

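View pics/t18.png

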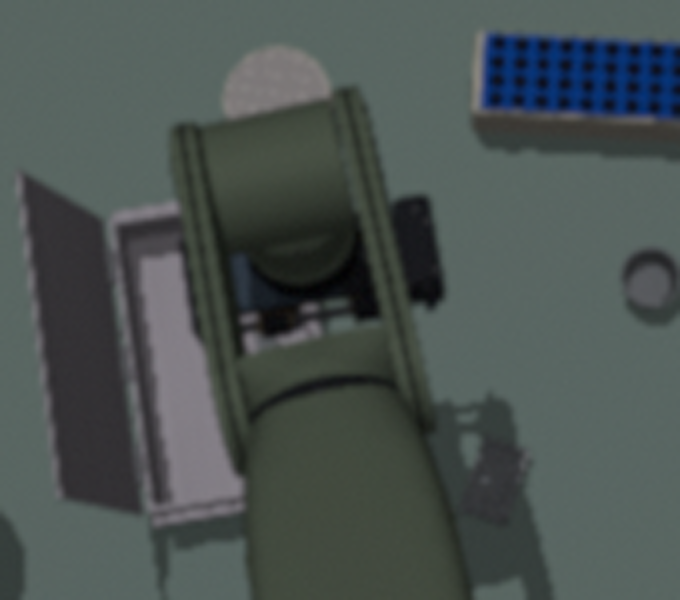

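View pics/s18.png

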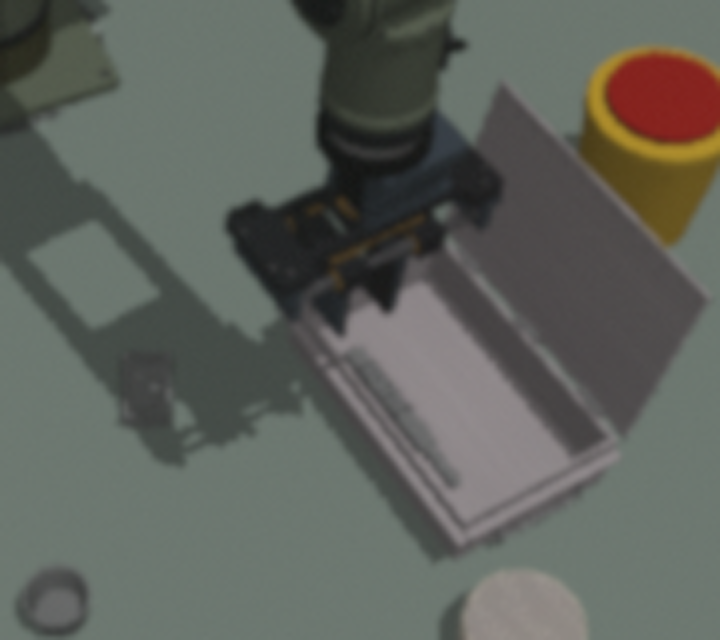

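Call:
drive_tool(series=[[0.5,[14,17,5],[0,0,-0.14]],[0.2,[28,33,10],[0,0,-0.28]],[0,[42,50,16],[0,0,-0.42]],[0,[55,66,21],[0,0,-0.56]],[0,[69,83,26],[0,0,-0.7]]])

```text
time_s: 19.25
ee_pos: [487.5, 27.2, 163.7]
ee_rot: [180.0, 0.1, -43.3]
force: [0.6, 0.4, -0.0]
gripper_width: 74.7
```

Run:
```python
from h import *
plan(444,-21,130,-19.5,0,46)
```

```text
t 19.25 tcp [487.5  27.2 163.7] rot [ 1.80e+02  1.00e-01 -4.33e+01] w 74.7 F [ 0.6  0.4 -0. ]
shift [ 1.5 65.  33.8] turn [ 0.     0.001 -0.416] rows 3.0
[0, [np.int64(0), np.int64(22), np.int64(11)], [np.float64(0.0), np.float64(0.0), np.float64(-0.14)]]
[0, [np.int64(1), np.int64(43), np.int64(23)], [np.float64(0.0), np.float64(0.0), np.float64(-0.28)]]
[0, [np.int64(1), np.int64(65), np.int64(34)], [np.float64(0.0), np.float64(0.0), np.float64(-0.42)]]
```

Call:
drive_tool(series=[[0,[0,20,11],[0,0,-0.14]],[0,[0,40,23],[0,0,-0.28]],[0,[0,61,34],[0,0,-0.42]],[0,[0,61,34],[0,0,-0.42]],[0,[0,61,34],[0,0,-0.42]]])

```text
time_s: 19.75
ee_pos: [446.7, -16.6, 130.5]
ee_rot: [-180.0, 0.0, -19.8]
force: [-0.2, -0.2, 0.8]
gripper_width: 91.2
```

Run:
```python
from h import *
w=grab('wrist','w19.png')
f=w
print([proj(f,p).round(0) for p in ([482,-15,18],[467,-52,18],[405,-30,18],[421,11,18],[444,-21,18])])
plan(444,-21,4,-19.5,0,46)
```

```text
[array([285., 174.]), array([282., 209.]), array([223., 209.]), array([223., 170.]), array([253., 191.])]
t 19.8 tcp [447.4 -16.5 130.9] rot [-1.799e+02 -1.000e-01 -1.980e+01] w 91.2 F [ 0.3 -0.5 -0.3]
shift [ -1.8   5.5 126.8] turn [-0.001 -0.001 -0.005] rows 3.0
[0, [np.int64(-1), np.int64(2), np.int64(42)], [np.float64(-0.0), np.float64(-0.0), np.float64(-0.0)]]
[0, [np.int64(-1), np.int64(4), np.int64(85)], [np.float64(-0.0), np.float64(-0.0), np.float64(-0.0)]]
[0, [np.int64(-2), np.int64(5), np.int64(127)], [np.float64(-0.0), np.float64(-0.0), np.float64(-0.0)]]
```

View pics/w19.png

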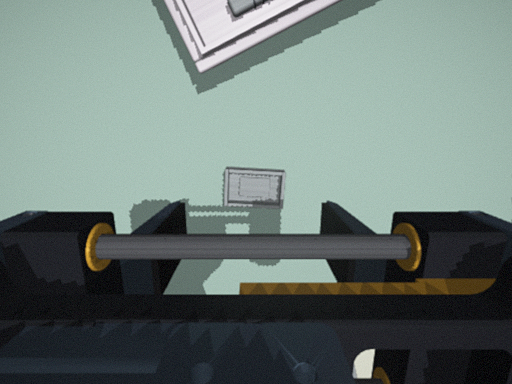

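Call:
drive_tool(series=[[0,[-1,1,42],[0,0,0]],[0,[-1,2,85],[0,0,0]],[0,[-1,3,117],[0,0,0]],[0,[-1,3,126],[0,0,0]],[0,[-1,3,127],[0,0,0]]])

```text
time_s: 20.3
ee_pos: [445.0, -19.1, 3.0]
ee_rot: [180.0, 0.1, -19.7]
force: [-0.4, 0.0, -0.1]
gripper_width: 91.4
```

Call:
drive_tool(series=[[1,[0,0,0],[0,0,0]],[1,[0,0,0],[0,0,0]],[1,[0,0,0],[0,0,0]],[1,[0,0,0],[0,0,0]],[1,[0,0,0],[0,0,0]]], squeeze=35)

```text
time_s: 20.8
ee_pos: [445.7, -19.7, 4.7]
ee_rot: [-179.9, -0.2, -19.7]
force: [0.1, -0.7, 7.3]
gripper_width: 66.5
```

Call:
drive_tool(series=[[1,[0,0,-20],[0,0,0]],[1,[0,0,-60],[0,0,0]],[1,[0,0,-100],[0,0,0]],[1,[0,0,-130],[0,0,0]],[1,[0,0,-130],[0,0,0]]])

```text
time_s: 21.3
ee_pos: [447.3, -19.9, 137.6]
ee_rot: [-179.8, -0.5, -19.7]
force: [1.3, 0.0, -0.5]
gripper_width: 66.4
```

Run:
```python
from h import *
w=grab('wrist','w20.png')
q=box(-62,8,140);plan(*q,6,1,46)
```

```text
t 21.35 tcp [445.6 -19.8 135.3] rot [-179.9   -0.3  -19.7] w 66.6 F [-0.5 -0.  -1.9]
shift [ -22.1 -227.1   -4.5] turn [-0.    -0.005 -0.448] rows 5.0
[1, [np.int64(-4), np.int64(-45), np.int64(-1)], [np.float64(-0.0), np.float64(-0.0), np.float64(-0.09)]]
[1, [np.int64(-9), np.int64(-91), np.int64(-2)], [np.float64(-0.0), np.float64(-0.0), np.float64(-0.18)]]
[1, [np.int64(-13), np.int64(-136), np.int64(-3)], [np.float64(-0.0), np.float64(-0.0), np.float64(-0.27)]]
[1, [np.int64(-18), np.int64(-182), np.int64(-4)], [np.float64(-0.0), np.float64(-0.0), np.float64(-0.36)]]
[1, [np.int64(-22), np.int64(-227), np.int64(-4)], [np.float64(-0.0), np.float64(-0.0), np.float64(-0.45)]]
```

View pics/w20.png

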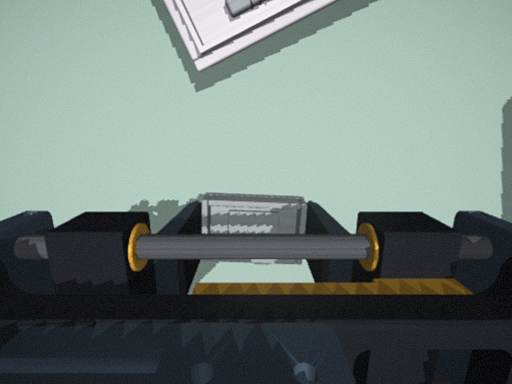

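Call:
drive_tool(series=[[1,[-4,-44,-1],[0,0,-0.09]],[1,[-9,-88,-2],[0,0,-0.18]],[1,[-13,-132,-3],[0,0,-0.27]],[1,[-18,-176,-4],[0,0,-0.36]],[1,[-22,-218,-4],[0,0,-0.45]]])

```text
time_s: 21.85
ee_pos: [496.1, 194.5, 135.6]
ee_rot: [180.0, 0.2, 6.4]
force: [0.3, 1.2, -1.1]
gripper_width: 66.5
```

Run:
```python
from h import *
w=grab('wrist','w21.png');s=grab('scene');crop(s,200,80,380,240,4,'s21.png')
q=box(-62,8,60);plan(*q,6,1,46)
```

```text
t 21.95 tcp [497.4 197.1 135.5] rot [-1.799e+02  1.000e-01  6.400e+00] w 66.1 F [-0.6 -1.4 -0.6]
shift [ 4.4 -3.9 75.5] turn [-0.001  0.001  0.008] rows 2.0
[1, [np.int64(2), np.int64(-2), np.int64(38)], [np.float64(-0.0), np.float64(0.0), np.float64(0.0)]]
[1, [np.int64(4), np.int64(-4), np.int64(75)], [np.float64(-0.0), np.float64(0.0), np.float64(0.01)]]
```

View pics/w21.png

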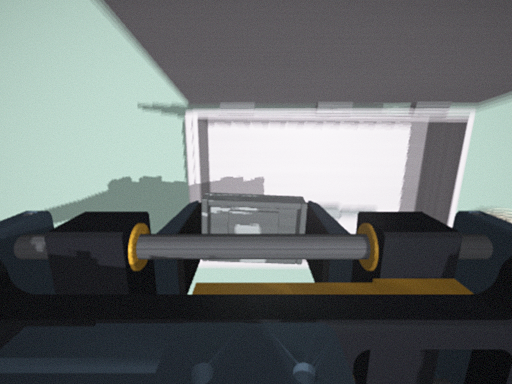

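View pics/s21.png

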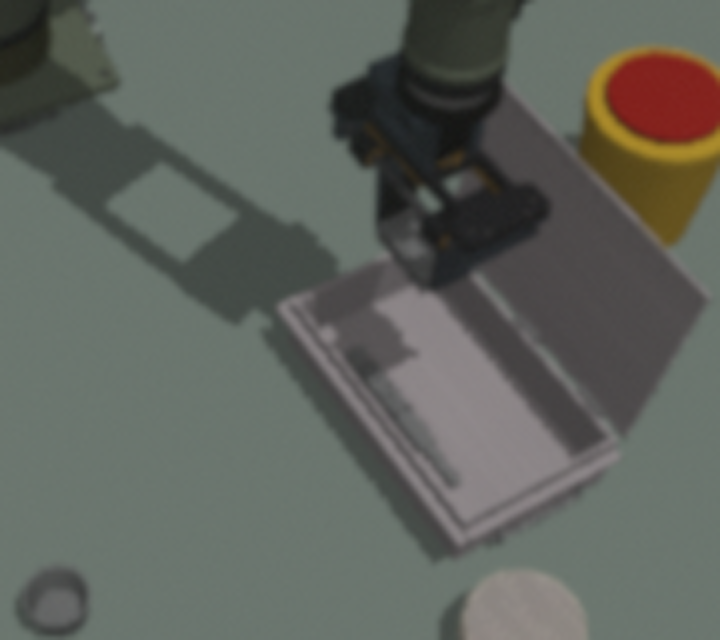

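Call:
drive_tool(series=[[1,[4,0,25],[0,0,0]],[1,[8,0,60],[0,0,0]],[1,[8,0,95],[0,0,0]],[1,[8,0,118],[0,0,0]],[1,[8,0,118],[0,0,0]]])

```text
time_s: 22.45
ee_pos: [501.0, 191.8, 15.1]
ee_rot: [179.8, 0.6, 6.1]
force: [-0.1, -1.1, -1.3]
gripper_width: 66.7
```

Call:
drive_tool(series=[[1,[0,0,1],[0,0,0]],[1,[0,0,2],[0,0,0]],[1,[0,0,4],[0,0,0]],[1,[0,0,5],[0,0,0]],[1,[0,0,5],[0,0,0]]])

```text
time_s: 22.95
ee_pos: [505.3, 194.0, 15.0]
ee_rot: [-180.0, -0.1, 6.1]
force: [-0.1, 0.4, -0.9]
gripper_width: 66.3
```

Call:
drive_tool(series=[[1,[0,0,1],[0,0,0]],[1,[0,0,2],[0,0,0]],[1,[0,0,3],[0,0,0]],[1,[0,0,3],[0,0,0]],[1,[0,0,3],[0,0,0]]])

```text
time_s: 23.45
ee_pos: [505.1, 193.9, 11.5]
ee_rot: [-180.0, 0.0, 6.1]
force: [-0.6, -0.1, 0.1]
gripper_width: 66.5
```

Call:
drive_tool(series=[[1,[0,0,1],[0,0,0]],[1,[0,0,2],[0,0,0]],[0.12,[0,0,2],[0,0,0]],[0.12,[0,0,2],[0,0,0]],[0.12,[0,0,2],[0,0,0]]])

```text
time_s: 23.95
ee_pos: [505.2, 193.9, 9.6]
ee_rot: [-180.0, -0.0, 6.1]
force: [0.4, 0.4, -0.3]
gripper_width: 80.1
```

Call:
drive_tool(series=[[0.12,[0,0,-20],[0,0,0]],[0.12,[0,0,-50],[0,0,0]],[0.12,[0,0,-90],[0,0,0]],[0.12,[0,15,-130],[0,0,0]],[0.12,[0,40,-150],[0,0,0]]])

```text
time_s: 24.45
ee_pos: [511.0, 155.1, 163.3]
ee_rot: [-179.9, -0.4, 6.2]
force: [1.5, -0.9, -0.4]
gripper_width: 80.4
```

Run:
```python
from h import *
w=grab('wrist','w22.png');s=grab('scene');t=grab('top');crop(s,200,80,380,240,4,'s22.png');crop(t,270,140,330,200,8,'t22.png')
plan(608,-164,160,0,0,46)
```

```text
t 24.6 tcp [510.1 153.7 160.9] rot [-179.9   -0.2    6. ] w 80.2 F [-0.9  0.8 -0.4]
shift [ 64.1 326.2   0.9] turn [-0.001 -0.003  0.105] rows 8.0
[0, [np.int64(8), np.int64(41), np.int64(0)], [np.float64(-0.0), np.float64(-0.0), np.float64(0.01)]]
[0, [np.int64(16), np.int64(82), np.int64(0)], [np.float64(-0.0), np.float64(-0.0), np.float64(0.03)]]
[0, [np.int64(24), np.int64(122), np.int64(0)], [np.float64(-0.0), np.float64(-0.0), np.float64(0.04)]]
[0, [np.int64(32), np.int64(163), np.int64(0)], [np.float64(-0.0), np.float64(-0.0), np.float64(0.05)]]
[0, [np.int64(40), np.int64(204), np.int64(1)], [np.float64(-0.0), np.float64(-0.0), np.float64(0.07)]]
```

View pics/w22.png

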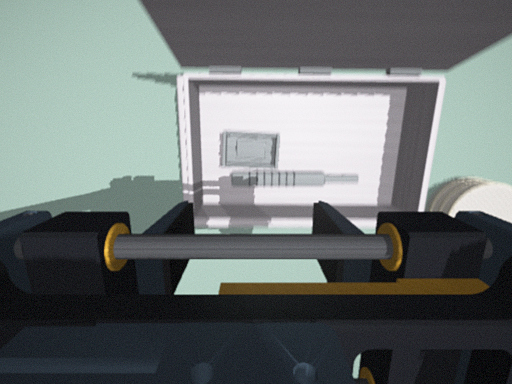

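View pics/s22.png

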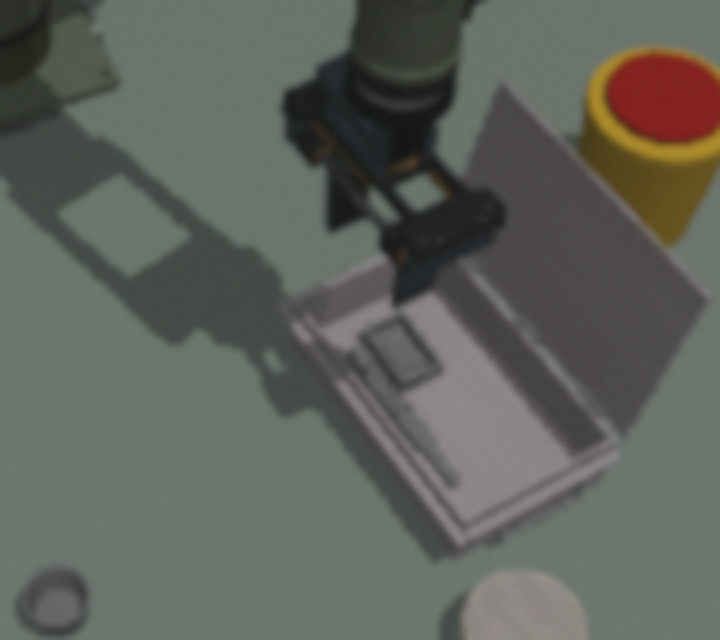

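View pics/t22.png

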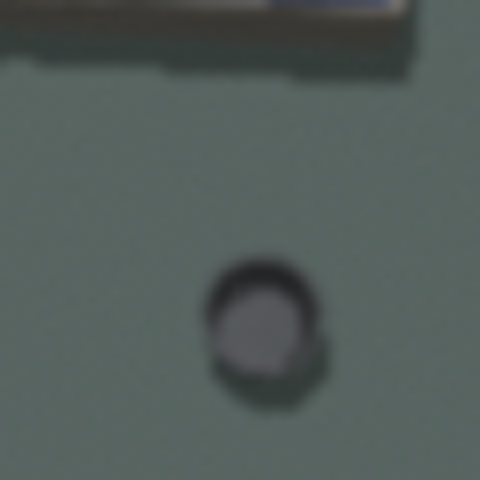

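Call:
drive_tool(series=[[0,[8,43,0],[0,0,0.01]],[0,[16,86,0],[0,0,0.03]],[0,[26,130,0],[0,0,0.04]],[0,[35,174,0],[0,0,0.05]],[0,[43,218,0],[0,0,0.07]]])

```text
time_s: 25.1
ee_pos: [575.1, -58.7, 157.6]
ee_rot: [-179.9, 0.2, 2.1]
force: [0.5, 0.2, 0.1]
gripper_width: 91.0
```

Run:
```python
from h import *
plan(608,-164,130,0,0,40)
```

```text
t 25.1 tcp [575.1 -58.7 157.6] rot [-179.9    0.2    2.1] w 91.0 F [0.5 0.2 0.1]
shift [ 29.1 106.5  27.3] turn [-0.001  0.003  0.037] rows 3.0
[0, [np.int64(10), np.int64(36), np.int64(9)], [np.float64(-0.0), np.float64(0.0), np.float64(0.01)]]
[0, [np.int64(19), np.int64(71), np.int64(18)], [np.float64(-0.0), np.float64(0.0), np.float64(0.02)]]
[0, [np.int64(29), np.int64(107), np.int64(27)], [np.float64(-0.0), np.float64(0.0), np.float64(0.04)]]
```

Call:
drive_tool(series=[[0,[10,34,9],[0,0,0.01]],[0,[20,68,18],[0,0,0.02]],[0,[30,103,27],[0,0,0.04]],[0,[30,103,27],[0,0,0.04]],[0,[30,103,27],[0,0,0.04]]])

```text
time_s: 25.6
ee_pos: [608.3, -159.3, 130.2]
ee_rot: [-179.9, 0.2, -0.2]
force: [1.1, 0.3, -0.1]
gripper_width: 91.1
```

Run:
```python
from h import *
w=grab('wrist','w23.png')
print(proj(w,[608,-164,32]),proj(w,[581,-164,32]),proj(w,[635,-164,32]),proj(w,[608,-137,32]))
plan(608,-164,6,0,0,40)
```

```text
[254.36456483 194.24531918] [228.41528316 194.31123505] [280.33946346 194.17933824] [254.29924682 168.57683846]
t 25.65 tcp [ 608.5 -158.7  131. ] rot [-179.9    0.2   -0.2] w 91.6 F [0.5 0.4 0.3]
shift [-1.00e-01  5.50e+00  1.25e+02] turn [-0.002  0.003 -0.003] rows 4.0
[0, [np.int64(0), np.int64(1), np.int64(31)], [np.float64(-0.0), np.float64(0.0), np.float64(-0.0)]]
[0, [np.int64(0), np.int64(3), np.int64(62)], [np.float64(-0.0), np.float64(0.0), np.float64(-0.0)]]
[0, [np.int64(0), np.int64(4), np.int64(94)], [np.float64(-0.0), np.float64(0.0), np.float64(-0.0)]]
[0, [np.int64(0), np.int64(6), np.int64(125)], [np.float64(-0.0), np.float64(0.0), np.float64(-0.0)]]
```

View pics/w23.png

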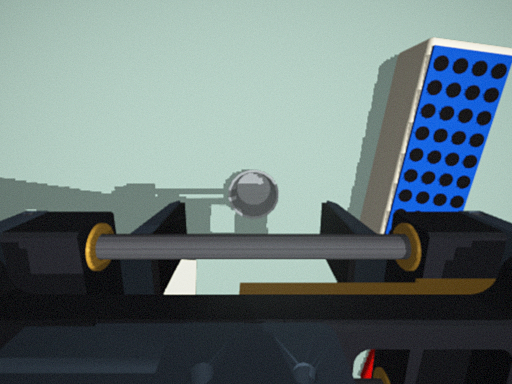

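Call:
drive_tool(series=[[0,[0,1,31],[0,0,0]],[0,[0,3,62],[0,0,0]],[0,[0,4,94],[0,0,0]],[0,[0,5,115],[0,0,0]],[0,[0,5,117],[0,0,0]]])

```text
time_s: 26.15
ee_pos: [606.7, -162.5, 12.6]
ee_rot: [-179.9, 0.4, -0.1]
force: [-0.4, 0.4, -0.7]
gripper_width: 91.1
```

Call:
drive_tool(series=[[1,[0,0,0],[0,0,0]],[1,[0,0,0],[0,0,0]],[1,[0,0,0],[0,0,0]],[1,[0,0,0],[0,0,0]],[1,[0,0,0],[0,0,0]]], squeeze=40)

```text
time_s: 26.65
ee_pos: [609.4, -164.9, 16.3]
ee_rot: [180.0, -0.1, -0.2]
force: [-1.1, 0.3, 1.0]
gripper_width: 54.1
```

Call:
drive_tool(series=[[1,[0,0,-10],[0,0,0]],[1,[0,0,-40],[0,0,0]],[1,[0,0,-80],[0,0,0]],[1,[0,0,-120],[0,0,0]],[1,[0,0,-130],[0,0,0]]])

```text
time_s: 27.15
ee_pos: [611.8, -165.7, 151.5]
ee_rot: [179.8, -0.6, -0.2]
force: [-0.3, 0.6, 0.3]
gripper_width: 50.9
```

Run:
```python
from h import *
w=grab('wrist','w24.png')
q=box(62,8,150);plan(*q,6,1,46)
```

```text
t 27.2 tcp [ 611.4 -165.6  150.9] rot [179.9  -0.5  -0.2] w 50.7 F [ 1.2 -0.3  0.3]
shift [ 1.190e+01 -3.801e+02  1.000e-01] turn [ 0.003 -0.009 -0.108] rows 9.0
[1, [np.int64(1), np.int64(-42), np.int64(0)], [np.float64(0.0), np.float64(-0.0), np.float64(-0.01)]]
[1, [np.int64(3), np.int64(-84), np.int64(0)], [np.float64(0.0), np.float64(-0.0), np.float64(-0.02)]]
[1, [np.int64(4), np.int64(-127), np.int64(0)], [np.float64(0.0), np.float64(-0.0), np.float64(-0.04)]]
[1, [np.int64(5), np.int64(-169), np.int64(0)], [np.float64(0.0), np.float64(-0.0), np.float64(-0.05)]]
[1, [np.int64(7), np.int64(-211), np.int64(0)], [np.float64(0.0), np.float64(-0.0), np.float64(-0.06)]]
```

View pics/w24.png

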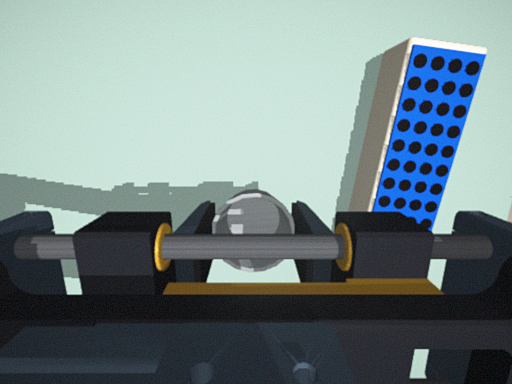

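Run:
```python
from h import *
w=grab('wrist');s=grab('scene')
crop(w,160,170,350,310,4,'w25.png')
p=proj(s,env.state()['ee_pos']);print(p)
u,v=int(p[0]),int(p[1]);crop(s,u-60,v-50,u+60,v+40,6,'s25.png')
print(env.state()['gripper_width'])
```

```text
[210.29475123 209.78771452]
50.84860530777054
```

View pics/w25.png

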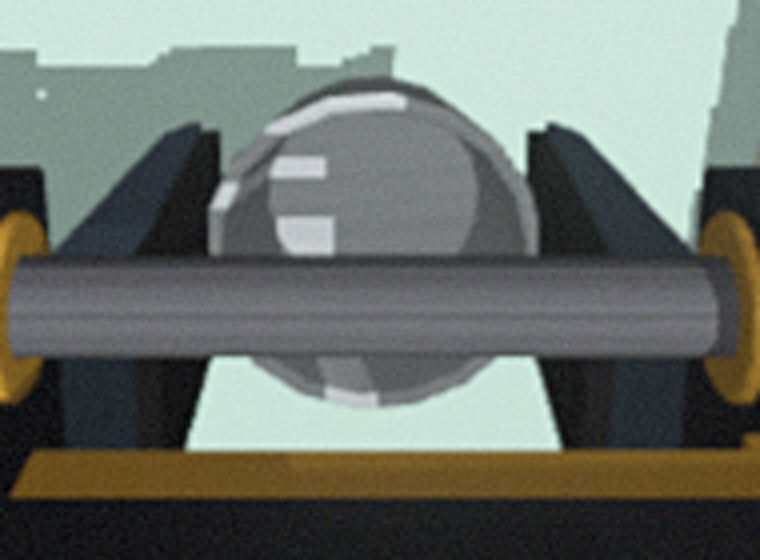

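View pics/s25.png

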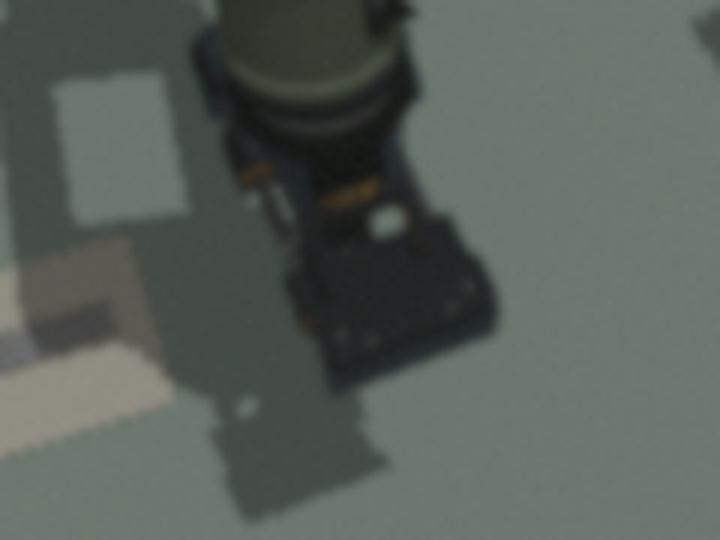

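Call:
drive_tool(series=[[1,[1,-40,0],[0,0,-0.01]],[1,[3,-80,0],[0,0,-0.02]],[1,[4,-122,0],[0,0,-0.04]],[1,[5,-164,0],[0,0,-0.05]],[1,[7,-206,0],[0,0,-0.06]]])

```text
time_s: 27.8
ee_pos: [615.0, 42.6, 142.8]
ee_rot: [-180.0, 0.3, 3.3]
force: [0.6, 0.2, -1.0]
gripper_width: 50.4
```

Run:
```python
from h import *
q=box(62,6,140);plan(*q,6,1,40)
```

```text
t 27.8 tcp [615.   42.6 142.8] rot [-180.     0.3    3.3] w 50.4 F [ 0.6  0.2 -1. ]
shift [  19.4 -169.1    2.8] turn [-0.     0.005 -0.048] rows 5.0
[1, [np.int64(4), np.int64(-34), np.int64(1)], [np.float64(-0.0), np.float64(0.0), np.float64(-0.01)]]
[1, [np.int64(8), np.int64(-68), np.int64(1)], [np.float64(-0.0), np.float64(0.0), np.float64(-0.02)]]
[1, [np.int64(12), np.int64(-101), np.int64(2)], [np.float64(-0.0), np.float64(0.0), np.float64(-0.03)]]
[1, [np.int64(16), np.int64(-135), np.int64(2)], [np.float64(-0.0), np.float64(0.0), np.float64(-0.04)]]
[1, [np.int64(19), np.int64(-169), np.int64(3)], [np.float64(-0.0), np.float64(0.01), np.float64(-0.05)]]
```

Call:
drive_tool(series=[[1,[4,-40,0],[0,0,-0.01]],[1,[8,-80,0],[0,0,-0.02]],[1,[14,-120,0],[0,0,-0.03]],[1,[18,-158,0],[0,0,-0.04]],[1,[18,-158,0],[0,0,-0.04]]])

```text
time_s: 28.3
ee_pos: [624.3, 204.3, 142.5]
ee_rot: [-179.9, 0.2, 5.8]
force: [-0.1, -0.1, -0.6]
gripper_width: 50.9
```

Run:
```python
from h import *
w=grab('wrist','w26.png');s=grab('scene');crop(s,220,100,380,220,5,'s26.png')
q=box(62,6,35);plan(*q,6,1,40)
```

```text
t 28.4 tcp [624.4 200.2 143. ] rot [179.9   0.3   5.7] w 50.6 F [ 0.2 -0.9 -0.9]
shift [  2.1 -12.3 107.9] turn [ 0.001  0.005 -0.006] rows 3.0
[1, [np.int64(1), np.int64(-4), np.int64(36)], [np.float64(0.0), np.float64(0.0), np.float64(-0.0)]]
[1, [np.int64(1), np.int64(-8), np.int64(72)], [np.float64(0.0), np.float64(0.0), np.float64(-0.0)]]
[1, [np.int64(2), np.int64(-12), np.int64(108)], [np.float64(0.0), np.float64(0.0), np.float64(-0.01)]]
```

View pics/w26.png

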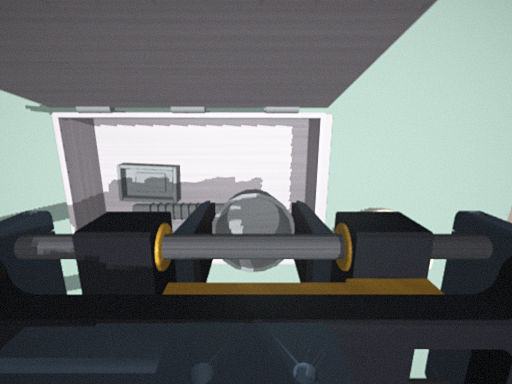

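View pics/s26.png

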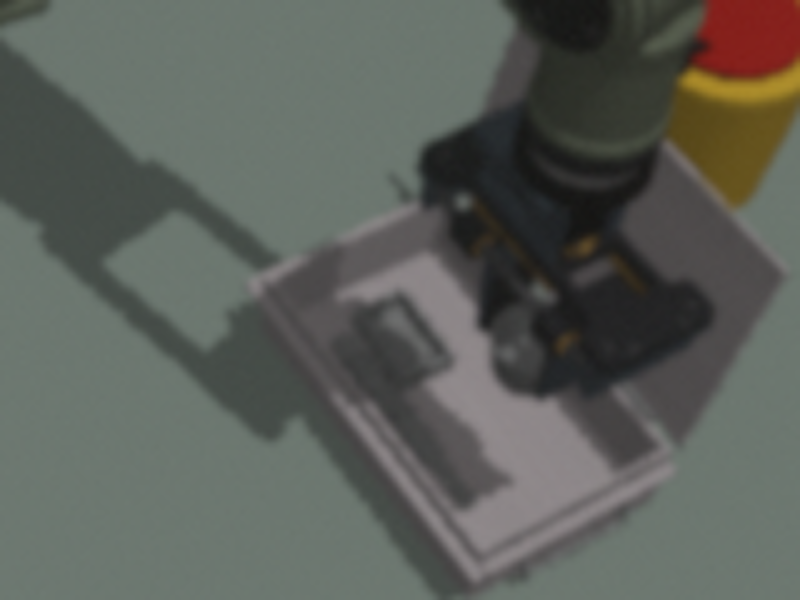

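Call:
drive_tool(series=[[1,[1,-8,10],[0,0,0]],[1,[2,-15,35],[0,0,0]],[1,[2,-15,65],[0,0,0]],[1,[2,-15,95],[0,0,0]],[1,[2,-15,103],[0,0,0]]])

```text
time_s: 28.9
ee_pos: [623.2, 213.0, 37.9]
ee_rot: [179.9, 0.5, 5.5]
force: [-0.6, -0.6, -0.7]
gripper_width: 50.7
```

Call:
drive_tool(series=[[1,[0,0,2],[0,0,0]],[1,[0,0,5],[0,0,0]],[1,[0,0,8],[0,0,0]],[1,[0,0,11],[0,0,0]],[1,[0,0,11],[0,0,0]]])

```text
time_s: 29.4
ee_pos: [626.4, 215.1, 31.9]
ee_rot: [-180.0, -0.0, 5.6]
force: [-1.3, 0.2, -0.5]
gripper_width: 50.7
```

Call:
drive_tool(series=[[1,[0,0,1],[0,0,0]],[1,[0,0,2],[0,0,0]],[1,[0,0,3],[0,0,0]],[1,[0,0,4],[0,0,0]],[1,[0,0,4],[0,0,0]]])

```text
time_s: 29.9
ee_pos: [626.2, 215.0, 27.3]
ee_rot: [-180.0, 0.0, 5.6]
force: [0.2, 0.6, -0.2]
gripper_width: 50.8
```

Call:
drive_tool(series=[[1,[0,0,1],[0,0,0]],[1,[0,0,2],[0,0,0]],[1,[0,0,3],[0,0,0]],[1,[0,0,4],[0,0,0]],[1,[0,0,4],[0,0,0]]])

```text
time_s: 30.4
ee_pos: [626.1, 215.0, 23.3]
ee_rot: [-180.0, 0.0, 5.6]
force: [0.3, -0.3, -0.9]
gripper_width: 51.0
```

Call:
drive_tool(series=[[1,[0,0,1],[0,0,0]],[1,[0,0,2],[0,0,0]],[1,[0,0,3],[0,0,0]],[1,[0,0,3],[0,0,0]],[1,[0,0,3],[0,0,0]]])

```text
time_s: 30.9
ee_pos: [626.2, 215.0, 20.5]
ee_rot: [-180.0, 0.0, 5.6]
force: [-0.6, -0.1, 0.3]
gripper_width: 50.9
```

Call:
drive_tool(series=[[1,[0,0,1],[0,0,0]],[1,[0,0,2],[0,0,0]],[1,[0,0,3],[0,0,0]],[1,[0,0,3],[0,0,0]],[1,[0,0,3],[0,0,0]]])

```text
time_s: 31.4
ee_pos: [626.4, 215.1, 20.2]
ee_rot: [-180.0, -0.1, 5.6]
force: [-4.6, -0.9, 12.7]
gripper_width: 51.1
```

Run:
```python
from h import *
w=grab('wrist');crop(w,100,150,400,300,2.6,'w27.png')
print(env.state()['force'],env.state()['ee_pos'])
```

```text
[-3.43543032 -1.68847746 12.27651489] [626.43703792 215.09032319  20.22445972]
```

View pics/w27.png

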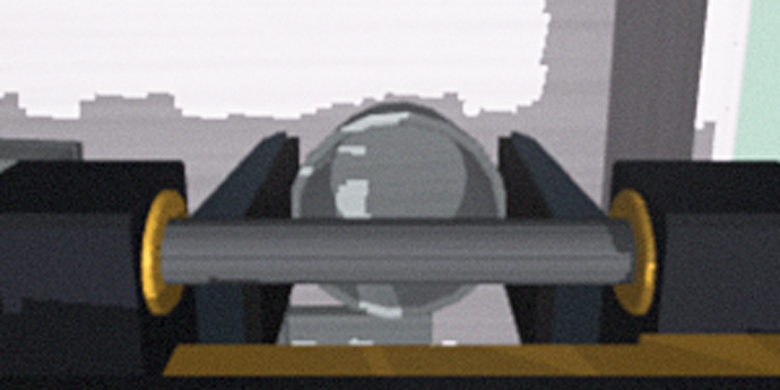

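Call:
drive_tool(series=[[1,[0,0,-2],[0,0,0]],[0.25,[0,0,-2],[0,0,0]],[0.25,[0,0,-2],[0,0,0]],[0.25,[0,0,-2],[0,0,0]],[0.25,[0,0,-2],[0,0,0]]])

```text
time_s: 31.95
ee_pos: [626.2, 215.0, 19.1]
ee_rot: [180.0, 0.0, 5.6]
force: [0.1, -0.5, -0.6]
gripper_width: 68.2
```

Call:
drive_tool(series=[[0.25,[0,0,-20],[0,0,0]],[0.25,[0,0,-50],[0,0,0]],[0.25,[0,0,-90],[0,0,0]],[0.25,[0,15,-130],[0,0,0]],[0.25,[0,50,-150],[0,0,0]]])

```text
time_s: 32.45
ee_pos: [632.6, 167.3, 173.4]
ee_rot: [-179.9, -0.4, 5.8]
force: [1.4, -0.0, 0.6]
gripper_width: 68.7
```

Run:
```python
from h import *
w=grab('wrist','w28.png');s=grab('scene');crop(s,200,80,380,240,4,'s28.png')
print(env.state()['ee_pos'],env.state()['gripper_width'])
```

```text
[633.46400031 162.48718618 173.70173352] 68.35205851619409
```

View pics/w28.png

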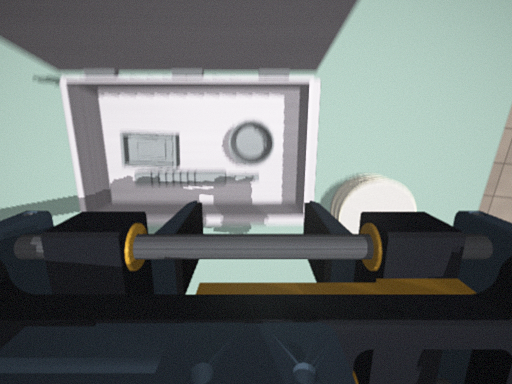

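View pics/s28.png

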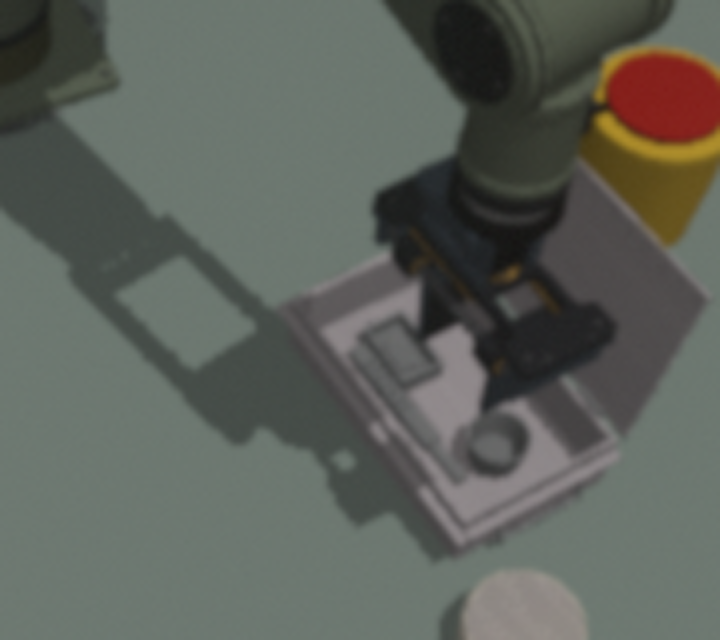

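Run:
```python
from h import *
q=box(0,-20,270);plan(*q,6,1,46)
q=box(0,160,270);plan(*q,6,1,46)
```

```text
t 32.55 tcp [633.5 162.5 173.7] rot [180.   -0.4   5.4] w 68.4 F [ 0.1  0.2 -0.4]
shift [-65.  -23.8 -96.8] turn [ 0.001 -0.008 -0.01 ] rows 3.0
[1, [np.int64(-22), np.int64(-8), np.int64(-32)], [np.float64(0.0), np.float64(-0.0), np.float64(-0.0)]]
[1, [np.int64(-43), np.int64(-16), np.int64(-65)], [np.float64(0.0), np.float64(-0.01), np.float64(-0.01)]]
[1, [np.int64(-65), np.int64(-24), np.int64(-97)], [np.float64(0.0), np.float64(-0.01), np.float64(-0.01)]]
t 32.55 tcp [633.5 162.5 173.7] rot [180.   -0.4   5.4] w 68.4 F [ 0.1  0.2 -0.4]
shift [ -66.9 -203.8  -97. ] turn [ 0.001 -0.008 -0.01 ] rows 6.0
[1, [np.int64(-11), np.int64(-34), np.int64(-16)], [np.float64(0.0), np.float64(-0.0), np.float64(-0.0)]]
[1, [np.int64(-22), np.int64(-68), np.int64(-32)], [np.float64(0.0), np.float64(-0.0), np.float64(-0.0)]]
[1, [np.int64(-33), np.int64(-102), np.int64(-48)], [np.float64(0.0), np.float64(-0.0), np.float64(-0.01)]]
[1, [np.int64(-45), np.int64(-136), np.int64(-65)], [np.float64(0.0), np.float64(-0.01), np.float64(-0.01)]]
[1, [np.int64(-56), np.int64(-170), np.int64(-81)], [np.float64(0.0), np.float64(-0.01), np.float64(-0.01)]]
```

Call:
drive_tool(series=[[1,[-15,0,-40],[0,0,0]],[1,[-30,0,-80],[0,0,0]],[1,[-45,0,-105],[0,0,0]],[1,[-60,-10,-105],[0,0,0]],[1,[-65,-30,-105],[0,0,0]]])

```text
time_s: 33.05
ee_pos: [562.5, 188.5, 275.1]
ee_rot: [-180.0, -0.0, 5.5]
force: [1.0, -0.7, 0.2]
gripper_width: 31.1
```

Call:
drive_tool(series=[[1,[0,-30,0],[0,0,0]],[1,[0,-70,0],[0,0,0]],[1,[0,-110,0],[0,0,0]],[1,[0,-150,0],[0,0,0]],[1,[0,-180,0],[0,0,0]]])

```text
time_s: 33.55
ee_pos: [545.0, 370.6, 273.1]
ee_rot: [-180.0, 0.1, 5.6]
force: [0.5, -0.5, 0.4]
gripper_width: 0.4
```

Run:
```python
from h import *
s=grab('scene');crop(s,200,60,400,220,4,'s29.png');t=grab('top','t29.png')
q=box(0,160,190);plan(*q,6,1,46)
print(env.state()['qpos'])
```

```text
t 33.65 tcp [544.7 372.1 272.5] rot [-1.8e+02  1.0e-01  5.8e+00] w 0.1 F [-0.9 -0.  -0.3]
shift [ 1.2 13.2 82.4] turn [-0.001  0.003 -0.003] rows 2.0
[1, [np.int64(1), np.int64(7), np.int64(41)], [np.float64(-0.0), np.float64(0.0), np.float64(-0.0)]]
[1, [np.int64(1), np.int64(13), np.int64(82)], [np.float64(-0.0), np.float64(0.0), np.float64(-0.0)]]
[33.28130956 24.79458504 71.31453444  0.11116481 83.998524   27.45735746]
```

View pics/s29.png

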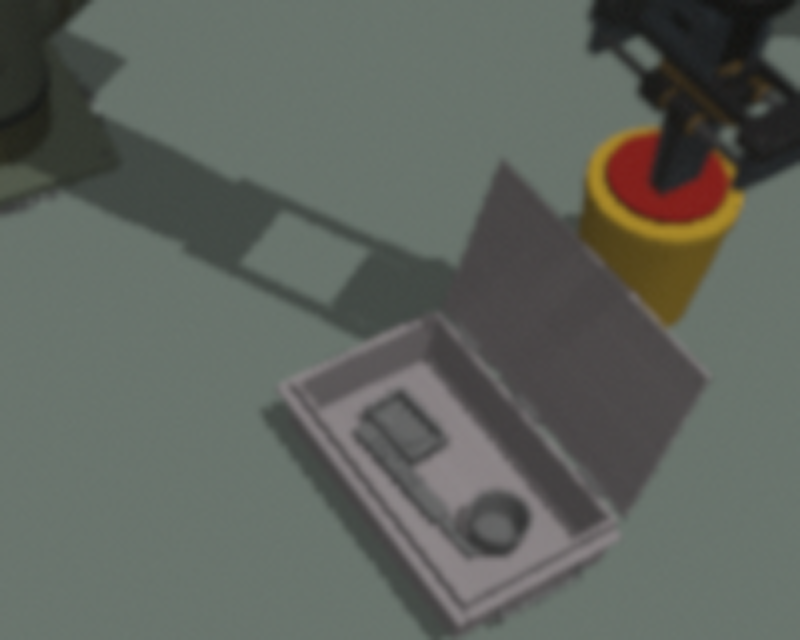

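View pics/t29.png

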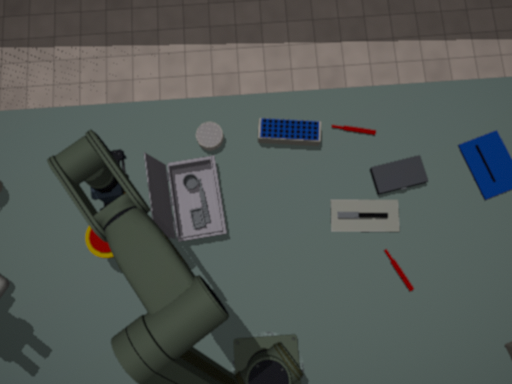

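Call:
drive_tool(series=[[1,[0,3,25],[0,0,0]],[1,[0,7,50],[0,0,0]],[1,[0,11,75],[0,0,0]],[1,[0,15,82],[0,0,0]],[1,[0,15,82],[0,0,0]]])

```text
time_s: 34.15
ee_pos: [547.0, 351.7, 191.1]
ee_rot: [179.9, 0.2, 5.5]
force: [0.5, -0.7, -0.2]
gripper_width: 0.3
```

Call:
drive_tool(series=[[1,[0,6,0],[0,0,0]],[1,[0,12,0],[0,0,0]],[1,[0,18,0],[0,0,0]],[1,[0,24,0],[0,0,0]],[1,[0,30,-2],[0,0,0]]])

```text
time_s: 34.65
ee_pos: [550.7, 322.9, 195.0]
ee_rot: [-179.9, -0.1, 5.6]
force: [-0.4, 1.4, -1.1]
gripper_width: 0.5
```

Run:
```python
from h import *
s=grab('scene');crop(s,200,60,400,220,4,'s30.png')
ib=R.from_euler('z',-6,degrees=True).apply(env.state()['ee_pos']-B0);print(ib,env.state()['force'])
```

```text
[-1.57559729e-01  1.22601378e+02  1.95277885e+02] [ 0.37447329 -0.22196665 -0.21489873]
```

View pics/s30.png

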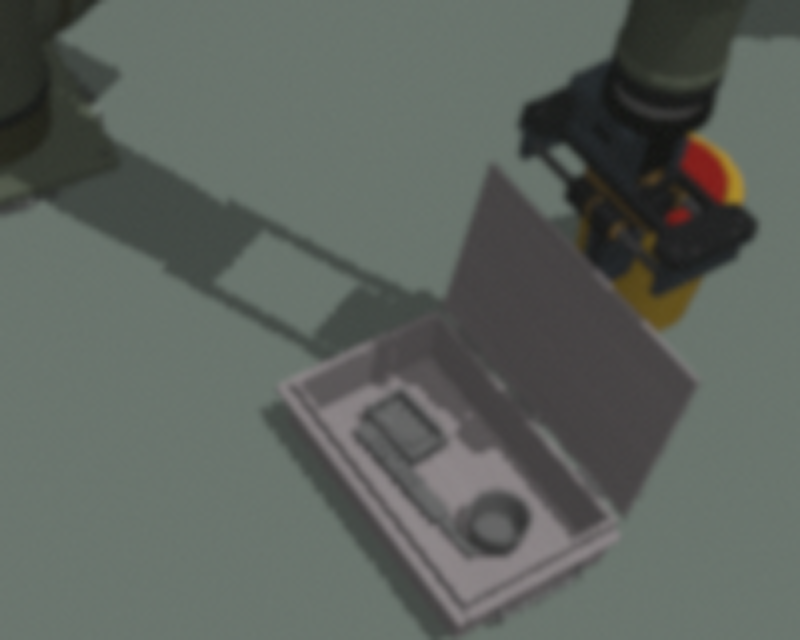

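Call:
drive_tool(series=[[1,[0,14,-2],[0,0,0]],[1,[0,29,-3],[0,0,0]],[1,[0,44,-3],[0,0,0]],[1,[0,59,-1],[0,0,0]],[1,[0,74,3],[0,0,0]]])

```text
time_s: 35.2
ee_pos: [557.7, 248.0, 191.5]
ee_rot: [-180.0, -0.0, 5.5]
force: [-0.4, 1.1, -0.1]
gripper_width: 0.8
```

Run:
```python
from h import *
s=grab('scene');crop(s,200,60,400,220,4,'s31.png')
ib=R.from_euler('z',-6,degrees=True).apply(env.state()['ee_pos']-B0);print(ib,env.state()['force'])
```

```text
[ -1.42690642  45.77245012 190.60342665] [ 0.12609832 -1.77348441  0.289831  ]
```

View pics/s31.png

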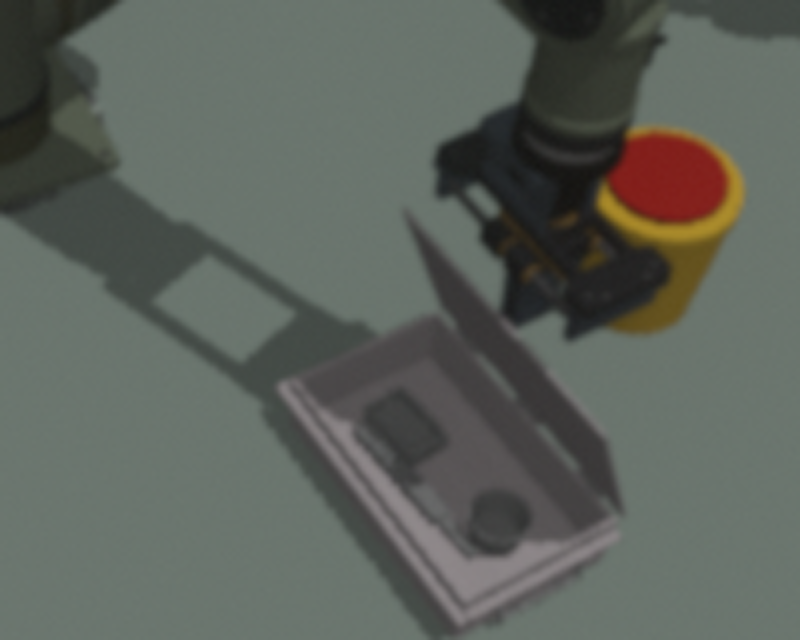

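Call:
drive_tool(series=[[1,[0,12,5],[0,0,0]],[1,[0,23,11],[0,0,0]],[1,[0,35,18],[0,0,0]],[1,[0,46,27],[0,0,0]],[1,[0,55,37],[0,0,0]]])

```text
time_s: 35.75
ee_pos: [563.1, 193.6, 153.7]
ee_rot: [180.0, -0.0, 5.6]
force: [0.5, -0.2, 1.3]
gripper_width: 0.6
```

Run:
```python
from h import *
s=grab('scene');crop(s,200,60,400,220,4,'s32.png')
ib=R.from_euler('z',-6,degrees=True).apply(env.state()['ee_pos']-B0);print(ib,env.state()['force'])
```

```text
[ -2.50606983  -7.70905239 151.76766794] [-0.3693515  -0.68448553 -1.52530414]
```

View pics/s32.png

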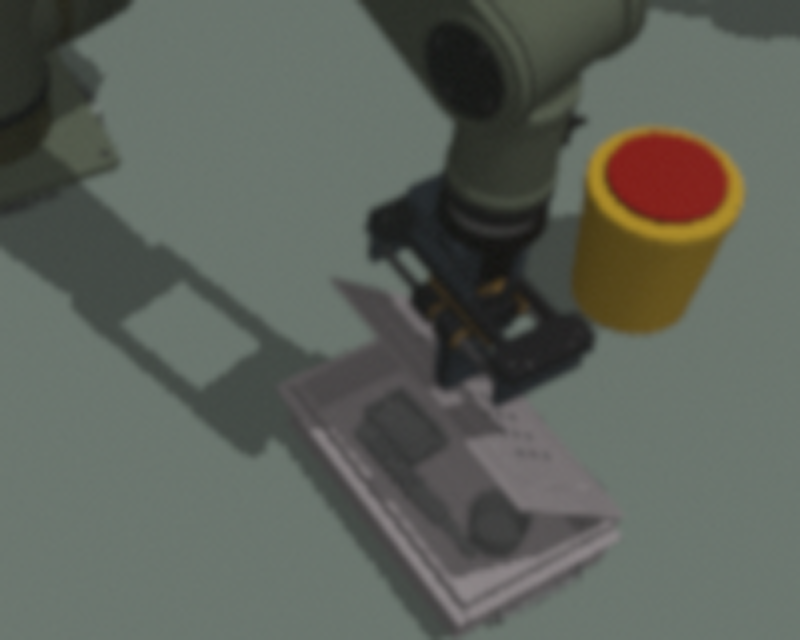

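Call:
drive_tool(series=[[1,[0,5,5],[0,0,0]],[1,[0,10,10],[0,0,0]],[1,[0,14,16],[0,0,0]],[1,[0,18,22],[0,0,0]],[1,[0,22,29],[0,0,0]]])

```text
time_s: 36.3
ee_pos: [565.2, 172.8, 125.1]
ee_rot: [-180.0, -0.0, 5.6]
force: [0.5, -0.2, 0.7]
gripper_width: 0.2
```

Call:
drive_tool(series=[[1,[0,2,5],[0,0,0]],[1,[0,4,10],[0,0,0]],[1,[0,6,16],[0,0,0]],[1,[0,8,21],[0,0,0]],[1,[0,9,26],[0,0,0]]])

```text
time_s: 36.8
ee_pos: [566.0, 163.8, 99.1]
ee_rot: [180.0, -0.0, 5.6]
force: [0.4, -0.1, 0.2]
gripper_width: 0.2
```

Run:
```python
from h import *
s=grab('scene');crop(s,200,60,400,220,4,'s33.png')
ib=R.from_euler('z',-6,degrees=True).apply(env.state()['ee_pos']-B0);print(ib,env.state()['force'])
```

```text
[ -2.08296185 -36.43845615  98.25179348] [-0.7392966  -0.45743289 -0.63356275]
```

View pics/s33.png

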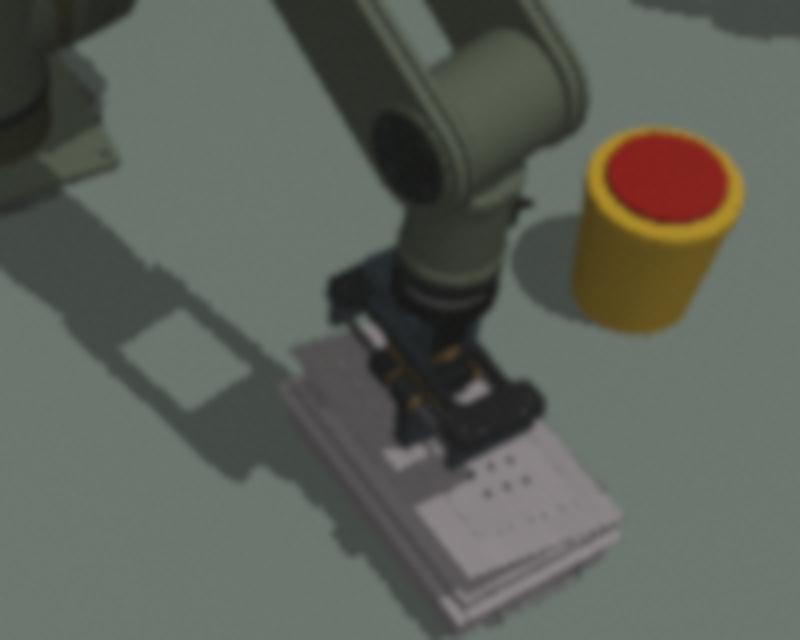

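Call:
drive_tool(series=[[1,[0,1,3],[0,0,0]],[1,[0,2,6],[0,0,0]],[1,[0,2,9],[0,0,0]],[1,[0,3,12],[0,0,0]],[1,[0,3,15],[0,0,0]]])

```text
time_s: 37.35
ee_pos: [566.3, 160.8, 84.3]
ee_rot: [180.0, -0.0, 5.6]
force: [-0.9, -0.4, 0.0]
gripper_width: 0.6
```

Call:
drive_tool(series=[[1,[0,0,2],[0,0,0]],[1,[0,0,4],[0,0,0]],[1,[0,0,6],[0,0,0]],[1,[0,0,8],[0,0,0]],[1,[0,0,10],[0,0,0]]])

```text
time_s: 37.85
ee_pos: [566.3, 160.9, 74.4]
ee_rot: [-180.0, -0.0, 5.6]
force: [-0.2, 1.1, 0.6]
gripper_width: 0.3
```

Call:
drive_tool(series=[[1,[0,0,1],[0,0,0]],[1,[0,0,3],[0,0,0]],[1,[0,0,4],[0,0,0]],[1,[0,0,6],[0,0,0]],[1,[0,0,6],[0,0,0]]])

```text
time_s: 38.35
ee_pos: [566.1, 161.0, 68.2]
ee_rot: [-180.0, 0.0, 5.6]
force: [-0.2, 0.7, -0.3]
gripper_width: 0.2
```

Call:
drive_tool(series=[[1,[0,0,1],[0,0,0]],[1,[0,0,2],[0,0,0]],[1,[0,0,3],[0,0,0]],[1,[0,0,4],[0,0,0]],[1,[0,0,4],[0,0,0]]])

```text
time_s: 38.85
ee_pos: [566.2, 161.0, 64.4]
ee_rot: [-180.0, 0.0, 5.6]
force: [-0.1, -0.2, -0.0]
gripper_width: 0.5
```

Call:
drive_tool(series=[[1,[0,0,1],[0,0,0]],[1,[0,0,1],[0,0,0]],[1,[0,0,2],[0,0,0]],[1,[0,0,2],[0,0,0]],[1,[0,0,2],[0,0,0]]])

```text
time_s: 39.35
ee_pos: [566.3, 161.0, 64.2]
ee_rot: [-180.0, -0.1, 5.6]
force: [-3.2, -0.6, 10.7]
gripper_width: 0.4
```

Call:
drive_tool(series=[[1,[0,0,2],[0,0,0]],[1,[0,0,2],[0,0,0]],[1,[0,0,0],[0,0,0]],[1,[0,0,-10],[0,0,0]],[1,[0,0,-30],[0,0,0]]])

```text
time_s: 39.85
ee_pos: [565.2, 160.7, 91.7]
ee_rot: [180.0, 0.2, 5.6]
force: [0.8, -0.5, -0.4]
gripper_width: 0.5
```

Call:
drive_tool(series=[[1,[0,20,-40],[0,0,0]],[1,[0,60,-80],[0,0,0]],[1,[0,100,-110],[0,0,0]],[1,[0,145,-130],[0,0,0]],[1,[0,190,-140],[0,0,0]]])

```text
time_s: 40.35
ee_pos: [585.5, -27.9, 235.0]
ee_rot: [180.0, -0.3, 5.6]
force: [1.5, 0.1, -0.6]
gripper_width: 0.4
```

Run:
```python
from h import *
s=grab('scene','s34f.png');t=grab('top','t34.png');w=grab('wrist','w34.png');crop(s,200,60,400,220,4,'s34.png')
print(env.state()['time_s'],env.state()['ee_pos'])
```

```text
40.5 [585.11780155 -29.21000997 233.27803484]
```

View pics/s34.png

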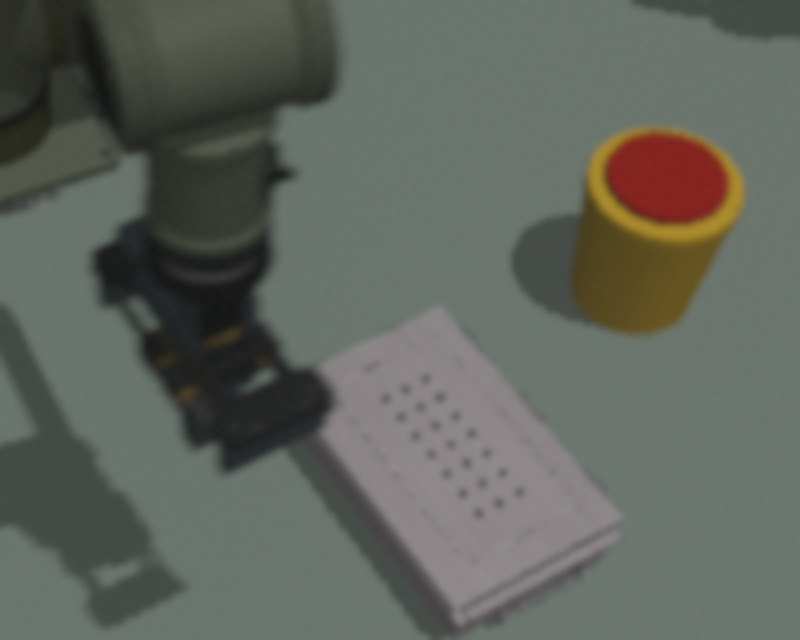

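View pics/t34.png

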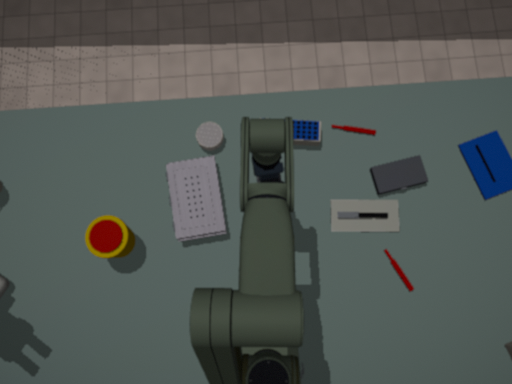

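View pics/w34.png

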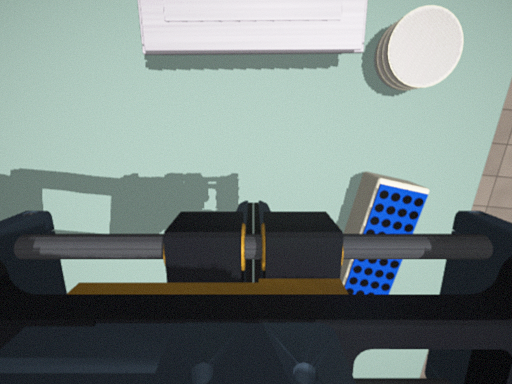

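View pics/s34f.png

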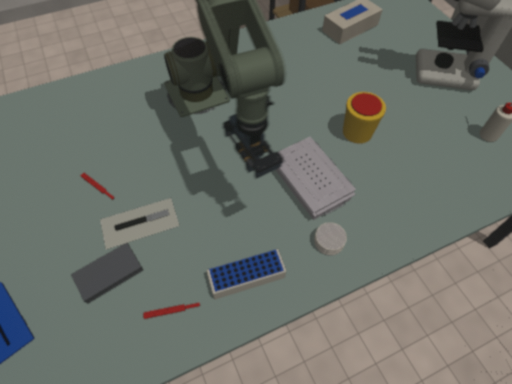

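Run:
```python
from h import *
print(env.state()['qvel'].round(2)); print(env.job_done())
```

```text
[3.27 0.65 2.29 1.65 0.03 0.62]
the job is handed in; nothing more can be done
None
```

The job is done and handed in at about 40.5 s of the 208 s allowed; no verdict came back.

- **Opening:** I levered the lid up with the spatula blade to about 1.77 rad. The fingers did not touch the lid while it was opening. I then laid the spatula back on its mat.
- **Instruments:** Only the knife handle, mould and cup were on the bench this time. All three went into the box, and I left the two red look-alikes alone.
- **Closing:** I pushed the lid down slowly with the shut fingertips until it met the stop at 64 mm, pressing with about 11 N.
- **Last pictures:**
  - The lid is shut and level, and the spatula lies on its mat.
  - No instruments are left on the bench.
  - The tube rack, sharps bin, dishes and slide box look unmoved.
  - The arm is clear of everything.

Three things did not go perfectly:
- Setting the knife handle down pressed on the box floor with a brief reading of about 40 N. That was the held handle touching the floor, not the arm or gripper body.
- The grip on the cup slackened by about 3 mm as it was lifted, but the cup stayed held and stands upright in the box.
- The arm was still settling slightly (under 4°/s), away from everything, when I handed in.

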